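# Centre-mark a burner plate with the automatic punch

## Task

Take the automatic punch (the tool with the wide flange) out of the tool stand, put its point down the square guide collar of the marking jig and press it straight down onto the plate until its spring trips with a snap. Let up as soon as it snaps, without leaning on it afterwards, never trip it anywhere else, and put it back upright in the same hole of the stand with its flange resting on top; leave the other two tools in the stand undisturbed.

Things in the scene. Friction and masses are not known exactly. Their poses are not given: they have to be found in the camera images.
- punch_grip (a point): Mid-grip of the automatic punch, on its axis; steel, 160 g, upright in a hole of the tool stand; z runs from point to cap. Measured from here: grip 18 mm in diameter from 26 mm below to 25 above, cap 21 mm wide to 35 above; flange 27 mm wide, its underside 31 mm below, resting on the stand; barrel 12 mm wide down to 46 below; rod 7 mm wide, its point 93 below.
- tip (a point): The point of the punch's plunger rod (3 mm wide, widening to the 7 mm rod within 5 mm); z as the punch's.
- plunger (a joint): How far the plunger is pushed into the punch, m: 0 extended, 0.010 hard stop. Its push-back grows from 2 N at 0 to about 12 N at 5.7 mm, where the spring trips: the force falls steeply to 2.4 N at 8.5 mm, stays at 2 to 5 N up to 10 mm, then rises without limit. Beyond 7.5 mm it has tripped. It springs out when lifted. Let up after the snap: over 18 N spoils the work.
- bush (a point): Centre of the mouth of the square guide collar (34 x 34 mm), at its rim, 84 mm above the table. Bore 11 mm in diameter, 12 mm long, with a 3 mm lead-in cone. The plate to be marked lies level on a height-adjustable anvil under the bore, 13 to 33 mm below this rim; its height differs from job to job and is not measured.
- jig: The marking jig with plate and anvil, fixed to the table: base 110 x 160 mm, a bridge along its y axis 78 mm high that carries the square collar at y = +34 mm and a round collar (32 mm in diameter, not to be used) at y = -34 mm. Origin at the centre of its underside, z up.
- stand: Tool stand: fixed plastic block 54 x 170 x 75 mm (x, y, z), origin at the centre of its underside. Three through holes 16 mm in diameter, in a row along its y axis at -55, 0 and +55 mm, each with a 3 mm lead-in cone; the punch hangs in one of them by its flange, two other tools in the others.
- drift: Plain drift pin in the stand, not to be moved: head 19 mm in diameter, 34 mm tall above the stand. Origin on its axis at the height of the stand's top.
- driver: Small screwdriver in the stand, not to be moved: black handle 25 mm in diameter, 44 mm tall above the stand. Origin on its axis at the height of the stand's top.
There are look-alikes about, which are no part of the job. What is shaped like the part that bears punch_grip but blue or orange is not meant.

How it is judged (in metres and radians):
On the way, in this order (a step that is already met when the one before it is completed fails the run):
1. the punch's point is down inside the square collar's bore (horizontal distance between tip and bush below 0.004 m and z of tip in the frame of bush below -0.006 m), for 0.05 s.
2. the punch, upright within 9 degrees, trips (plunger pushed in by more than 7.5 mm) against the plate, its point in the square collar (value of joint plunger above 0.0075 m and horizontal distance between tip and bush below 0.004 m and z of tip in the frame of bush below -0.01 m and angle between punch_grip's own z axis and vertical below 0.16 rad and contact force between punch and jig above 0.5 N), for 0.05 s.
At the end, for the whole second after the job is handed in: The punch hangs at rest, upright within 7 degrees, in the hole of the stand it came from, its grip within 7 mm of where it started, and its plunger is extended (within 2 mm) (distance of punch_grip from where it was at the start of the episode below 0.007 m and angle between punch_grip's own z axis and vertical below 0.12 rad and value of joint plunger below 0.002 m and linear speed of punch below 0.02 m/s); the robot touches nothing.
It fails at once if the punch is pressed on the jig or its plate with more than 18 N (contact force between punch and jig above 18 N).
It fails at once if the punch trips anywhere but in the square collar (value of joint plunger above 0.0075 m and horizontal distance between tip and bush above 0.008 m).
It fails at once if one of the other two tools in the stand is moved by more than 15 mm (distance of any of drift, driver from where it was at the start of the episode above 0.015 m).
It also fails if it takes over 67 s, if anything falls off the work surface, if the arm or the gripper's body presses on something with over 40 N, if the wrist force passes 120 N, or if a joint passes its speed limit or range.

## Robot

A 6-joint arm with a two-finger parallel gripper is mounted at the origin on the work surface. World frame = base frame: x ahead of the robot, y to its left, z up, the work surface at z = 0. Lengths are in m, angles in degrees, forces in N, time in s.
With the tool pointing down it reaches from about 0.325 to 0.75 m from the base axis. Payload 7.6 kg.
Tool frame: the origin (TCP) lies at the centre of the arm's flange, where the gripper is bolted on; the fingertips stand 173 mm ahead of it and the grasp point (between the pads) lies 155 mm ahead of it; z points along the fingers, y is the direction in which the jaws open and shut (so a half turn about z gives the same grasp; the last joint's range is limited). The gripper opens to 85 mm and grips with 20 to 120 N. Pads are 22 mm wide; open, the fingers measure 114 mm over their backs; the gripper's body (76 mm by 85 mm) begins 54 mm behind the grasp point. The pads swing forward as they close: fully open they stand 13 mm farther back than shut.
Start: joints at [69.941, 2.991, 80.254, -0, 96.75, -4.028], TCP at [0.145, 0.505, 0.405] pointing down, gripper open.
Joint ranges: [-166.34, 166.34], [-52.06, 124.39], [6.96, 135.62], [-60.46, 240.46], [14.63, 156.25], [-167.68, 167.68]. Speed limits (degrees/s): [147.25, 147.25, 172.46, 180, 180, 180].

## Interface

Orientations are given as a 3x3 rotation matrix whose columns are the frame's x, y, z axes.
In Python, from rig import manip gives the robot as it stands.
- The arm moves only by the shell command python3 -m jog 'ROWS' [FORCE]. ROWS is JSON, a list of rows, each an object of numbers: "claw": the opening, from 0 (shut) to 1 (fully open); "dx", "dy", "dz": the shift along the tool's x, y, z in m; "wx", "wy", "wz": the turn, a rotation vector about the tool's x, y, z in degrees. A call has exactly 5 rows; each row shifts and turns the commanded pose from where the row before left it, along the tool's axes as they then stand; what a row does not reach is not made up. A row lasts 1/10 s, in which the tool goes at most 50 mm and 8.59 degrees, less where a joint would pass 70% of its speed; a pose out of reach is approached as far as the arm can. A call with a gripper value outside its range is refused whole. The fingers move at their own pace and stop on an object; FORCE is the grip in N (left out, the last holds). Time passes only in rows, so rows that do not move let the fingers close, or fill a call up. It gives the time, the measured TCP pose, the force and the opening at its end, in the units of the state.
- manip.observe(): the state, without advancing time (a new reading comes with each control period).
- manip.snapshot(name): name is "scene" or "side" or "wrist"; returns the picture (420x560x3 uint8, blue, green, red); there is no depth.
- manip.camera_model(name): a dict with "fov_y" (degrees; the focal length in pixels is half the picture's height over the tangent of half this angle, whatever the lens; pixels are square), "cx", "cy" (the principal point, pixels), "k1" (the pictures are not rectified: a ray, as slopes to the right and down, at radius r is drawn at 1 + k1 r^2 times it, then the intrinsics apply), "extrinsics" (4x4, takes a point from camera to world coordinates). Camera axes: x right, y down, z forward; pixel columns grow to the right and rows downward; lengths in m; the calibration is good to about 2 mm. A picture is of the moment at which its call begins: read the wrist's pose just before it. camera_model takes no time and is no camera call; for the wrist camera it gives the pose at the moment of the call.
- manip.finish_job(): hands the job in, once; it reports no verdict.
The state is a dict: "t": time; "qpos": joint angles; "qvel": joint speeds; "joint_efforts": joint torques, N m; "ee_pos": TCP position; "tcp_rot": TCP orientation; "ft_force": force on the tool from outside, world axes, zero at the start; "moment": the same for the moment, N m; "width": finger opening in m.
Only numpy, scipy, OpenCV 4.12 (cv2) and the standard library are available. Lean on these libraries where they do the work, as an engineer would, in place of code of your own. Each camera call takes 0.05 s, during which the arm holds its last target.

## Working session

There is one attempt and no reset: what is moved stays moved. The work goes in short steps, Python scripts to look and compute and a shell command to move; the robot and the scene stay as the last step left them, time stands still between calls to the robot, and variables do not carry over. Pictures are saved under pics/ and viewed, and the job is handed in when it is done.

```bash
mkdir -p pics; ls; python3 - <<'E'
from rig import manip
import cv2
for n in ["scene","side","wrist"]:
    m=manip.camera_model(n); print(n,m)
    cv2.imwrite(f"pics/{n}0.png",manip.snapshot(n))
s=manip.observe()
for k,v in s.items(): print(k,v)
E
```

```text
pics
scene {'fov_y': 43.10617061690514, 'cx': 281.089799768307, 'cy': 203.05330780572757, 'k1': -0.16978617693166093, 'extrinsics': array([[ 0.80171881,  0.4406252 , -0.40385194,  0.91507827],
       [ 0.59769801, -0.58874956,  0.54417924, -0.60163151],
       [ 0.00201143, -0.67766024, -0.73537239,  0.89156851],
       [ 0.        ,  0.        ,  0.        ,  1.        ]])}
side {'fov_y': 53.16965876043687, 'cx': 278.56151188254876, 'cy': 206.48962787412856, 'k1': -0.030517769103457566, 'extrinsics': array([[ 0.98633653, -0.11440092,  0.118544  ,  0.37684871],
       [-0.16465124, -0.70856134,  0.68617111, -0.61871906],
       [ 0.00549709, -0.69631405, -0.71771619,  0.73110083],
       [ 0.        ,  0.        ,  0.        ,  1.        ]])}
wrist {'fov_y': 60.48121145436445, 'cx': 282.8868540177433, 'cy': 205.16962376888281, 'k1': -0.06958866357761453, 'extrinsics': array([[ 0.27566972,  0.91452689,  0.29605196,  0.06881271],
       [ 0.96125187, -0.26194262, -0.08591216,  0.52649689],
       [-0.00102036,  0.30826389, -0.95130034,  0.37256774],
       [ 0.        ,  0.        ,  0.        ,  1.        ]])}
t 0.15
qpos [ 6.99408614e+01  3.01877575e+00  8.02985346e+01  4.84764056e-04
  9.67493413e+01 -4.02771340e+00]
qvel [-0.01158809 -0.1614766  -0.10883673 -0.05567297  0.13427193 -0.00327624]
joint_efforts [ 1.07076663e-03 -3.81957221e+01 -3.60420513e+01 -1.03110796e-05
  4.74788976e-03 -8.96508851e-06]
ee_pos [0.14495541 0.50457228 0.40407707]
tcp_rot [[-9.61110627e-01  2.76163354e-01 -4.06889684e-04]
 [ 2.76163639e-01  9.61110013e-01 -1.08984352e-03]
 [ 9.00909082e-05 -1.15982833e-03 -9.99999323e-01]]
ft_force [0.38914881 0.37301085 0.35291494]
moment [0.01499104 0.00773863 0.00541265]
width 0.08551279861584271
```

View pics/scene0.png

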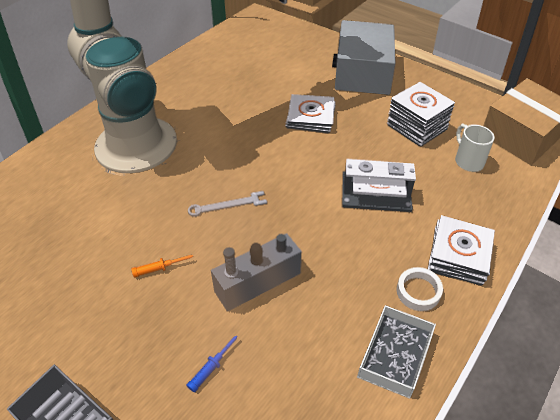

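View pics/side0.png

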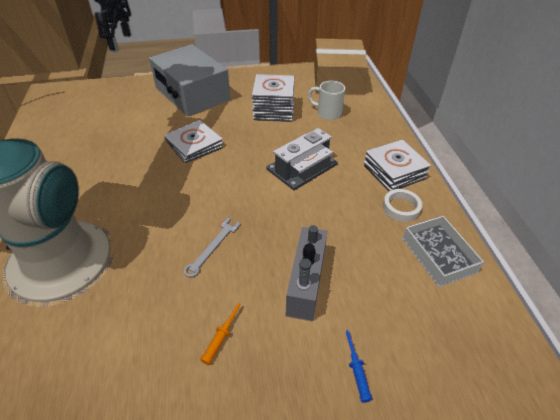

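View pics/wrist0.png

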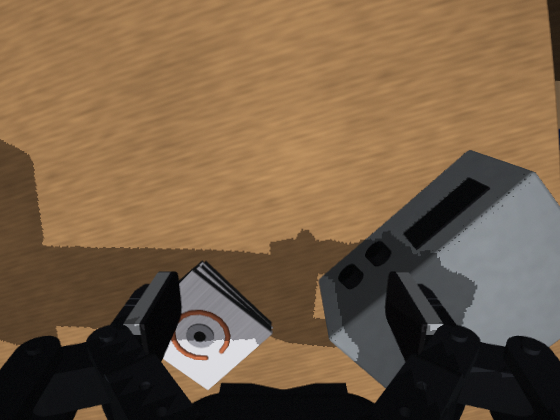

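The scene view shows the stand at about (257,270) with the flanged punch at its left end (230,262), and the jig at (378,185). In the side view the punch is at (304,272) and the jig at (303,155). I'll enlarge both views next.

```bash
cat > h.py <<'E'
import numpy as np, cv2
from rig import manip
def K(m):
    f=210/np.tan(np.radians(m['fov_y'])/2); return f
def ray(m,u,v):
    f=K(m); x=np.array([(u-m['cx'])/f,(v-m['cy'])/f]); s=x.copy()
    for _ in range(30): s=x/(1+m['k1']*(s@s))
    E=m['extrinsics']; d=E[:3,:3]@np.array([s[0],s[1],1]); return E[:3,3],d/np.linalg.norm(d)
def onz(m,u,v,z):
    o,d=ray(m,u,v); return o+d*(z-o[2])/d[2]
def proj(m,p):
    E=m['extrinsics']; c=E[:3,:3].T@(np.array(p)-E[:3,3]); s=c[:2]/c[2]; s=s*(1+m['k1']*(s@s))
    return s*K(m)+[m['cx'],m['cy']]
def tri(*rs):
    A=np.zeros((3,3));b=np.zeros(3)
    for o,d in rs:
        P=np.eye(3)-np.outer(d,d);A+=P;b+=P@o
    p=np.linalg.solve(A,b); return p,[np.linalg.norm((np.eye(3)-np.outer(d,d))@(p-o)) for o,d in rs]
E
python3 - <<'E'
import cv2
a=cv2.imread("pics/scene0.png");b=cv2.imread("pics/side0.png")
def c(i,x,y,w,h,n): cv2.imwrite("pics/"+n,cv2.resize(i[y:y+h,x:x+w],None,fx=6,fy=6,interpolation=cv2.INTER_CUBIC))
c(a,205,225,110,90,"c1.png");c(a,330,145,100,75,"c2.png");c(b,270,215,80,110 if 0 else 100,"c3.png");c(b,255,120,95,75,"c4.png")
E
```

```text
(no output)
```

View pics/c1.png

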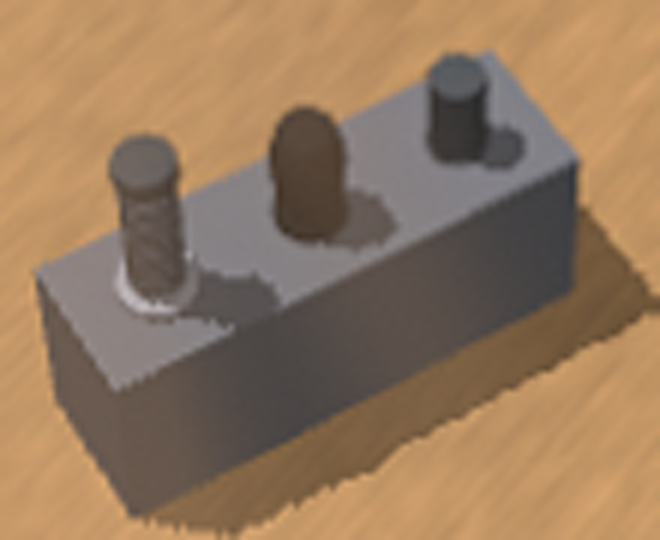

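View pics/c2.png

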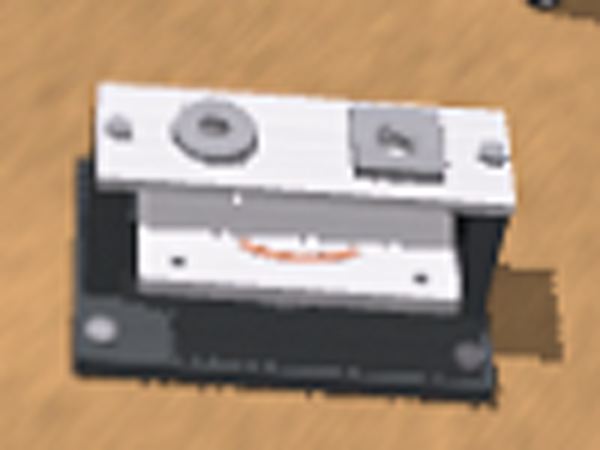

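View pics/c3.png

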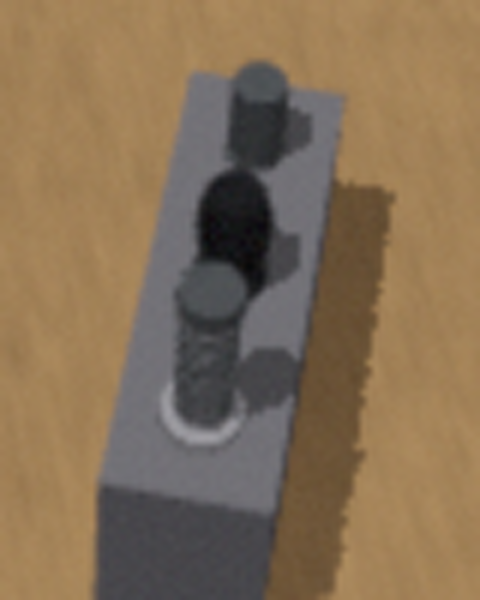

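View pics/c4.png

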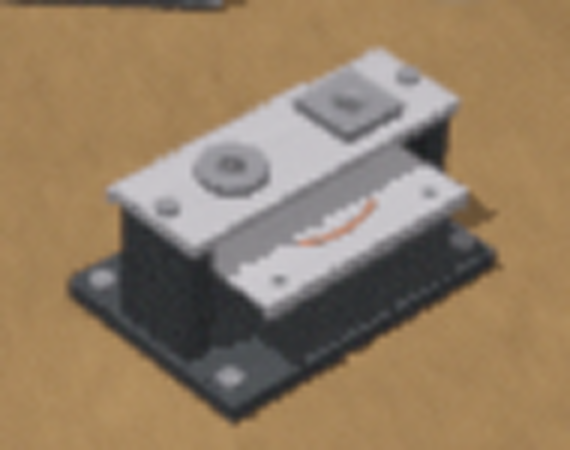

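```bash
python3 - <<'E'
from h import *
a=manip.camera_model("scene");b=manip.camera_model("side")
S=lambda x,y,ox,oy:((x+.5)/6-.5+ox,(y+.5)/6-.5+oy)
A=lambda x,y:S(x,y,205,225); B=lambda x,y:S(x,y,330,145); C=lambda x,y:S(x,y,270,215); D=lambda x,y:S(x,y,255,120)
np.set_printoptions(precision=4,suppress=True)
def rep(n,pa,pb,z):
    print(n,onz(a,*pa,z),onz(b,*pb,z),*tri(ray(a,*pa),ray(b,*pb)))
rep("cap",A(145,160),C(213,290),.141)
rep("drift",A(457,78),C(260,82),.109)
rep("sq",B(398,138),D(350,101),.084)
rep("rnd",B(214,126),D(231,166),.084)
for i,(p,q) in enumerate([((38,272),(100,485)),((118,388),(272,515)),((578,160),(343,97)),((490,55),(192,73))]): rep("st%d"%i,A(*p),C(*q),.075)
E
```

```text
cap [ 0.498  -0.1952  0.141 ] [ 0.4973 -0.1964  0.141 ] [ 0.4975 -0.195   0.1397] [np.float64(0.00041119677886567466), np.float64(0.0004111967788656423)]
drift [ 0.5378 -0.0941  0.109 ] [ 0.5365 -0.0936  0.109 ] [ 0.5369 -0.0927  0.1075] [np.float64(0.00030822539937843486), np.float64(0.00030822539937839193)]
sq [0.6119 0.2349 0.084 ] [0.6122 0.2333 0.084 ] [0.6122 0.2341 0.084 ] [np.float64(0.0005472693893532971), np.float64(0.0005472693893534188)]
rnd [0.5536 0.1988 0.084 ] [0.5533 0.1971 0.084 ] [0.5535 0.199  0.0831] [np.float64(0.0005209222103515906), np.float64(0.0005209222103515906)]
st0 [ 0.4632 -0.2135  0.075 ] [ 0.462  -0.2148  0.075 ] [ 0.4623 -0.213   0.073 ] [np.float64(0.00042816500631402807), np.float64(0.00042816500631400004)]
st1 [ 0.5115 -0.2313  0.075 ] [ 0.5109 -0.2333  0.075 ] [ 0.5112 -0.2316  0.0736] [np.float64(0.0008478411359720512), np.float64(0.0008478411359719498)]
st2 [ 0.5729 -0.0759  0.075 ] [ 0.572  -0.0762  0.075 ] [ 0.5724 -0.0751  0.0737] [np.float64(2.729421517102464e-05), np.float64(2.729421517101872e-05)]
st3 [ 0.5243 -0.0576  0.075 ] [ 0.5229 -0.0571  0.075 ] [ 0.5233 -0.056   0.0732] [np.float64(0.000369709715924116), np.float64(0.00036970971592427236)]
```

Both views agree to about 1.5 mm:

| Check | Measured | Expected |
|---|---|---|
| Collar spacing | 68.6 mm | 68 mm |
| Cap height | about 140 mm | 141 mm |
| Cap position vs the −55 mm hole | about 1 mm apart | coincident |

I'll grasp with the jaws across the stand, so the tool turns by +95° about its z axis.

```bash
python3 -m jog '[{"claw":1,"wz":8},{"claw":1,"wz":8},{"claw":1,"wz":8},{"claw":1,"wz":8},{"claw":1,"wz":8}]' 80
python3 -m jog '[{"claw":1,"wz":8},{"claw":1,"wz":8},{"claw":1,"wz":8},{"claw":1,"wz":8},{"claw":1,"wz":8}]'
python3 -m jog '[{"claw":1,"wz":8},{"claw":1,"wz":7.2},{"claw":1},{"claw":1},{"claw":1}]'
cat >> h.py <<'E'
def go(target):
    s=manip.observe(); R=np.array(s['tcp_rot']); e=np.array(target)-s['ee_pos']
    y=R[:,1]; print("t",s['t'],"ee",np.round(s['ee_pos'],4),"toolframe d mm",np.round(R.T@e*1000,1),"y angle",np.degrees(np.arctan2(y[1],y[0])).round(2),"z",R[:,2].round(4),"F",np.round(s['ft_force'],2),"M",np.round(s['moment'],2),"w",round(s['width'],4))
E
python3 -c "
from h import *
go([.4975,-.1957,.355])"
```

```text
t 0.15 ee [0.145  0.5046 0.4041] toolframe d mm [-532.2 -575.6   49.7] y angle 73.97 z [-4.0e-04 -1.1e-03 -1.0e+00] F [0.39 0.37 0.35] M [0.01 0.01 0.01] w 0.0855validation failed for argument at $[0]...
validation failed for argument at $[0]...
validation failed for argument at $[0]...
```

```bash
python3 -m jog '[{"claw":1,"dx":0,"dy":0,"dz":0,"wx":0,"wy":0,"wz":8},{"claw":1,"dx":0,"dy":0,"dz":0,"wx":0,"wy":0,"wz":8},{"claw":1,"dx":0,"dy":0,"dz":0,"wx":0,"wy":0,"wz":8},{"claw":1,"dx":0,"dy":0,"dz":0,"wx":0,"wy":0,"wz":8},{"claw":1,"dx":0,"dy":0,"dz":0,"wx":0,"wy":0,"wz":8}]' 80
```

```text
t: 0.65
ee_pos: [0.145, 0.5046, 0.4043]
tcp_rot: [[-0.554, 0.833, -0.0], [0.833, 0.554, -0.001], [-0.0, -0.001, -1.0]]
ft_force: [-0.7, -0.9, 0.3]
width: 0.0853
```

All seven keys are needed in each row. The turn is going the right way, so I'll finish it.

```bash
python3 -m jog '[{"claw":1,"dx":0,"dy":0,"dz":0,"wx":0,"wy":0,"wz":8},{"claw":1,"dx":0,"dy":0,"dz":0,"wx":0,"wy":0,"wz":8},{"claw":1,"dx":0,"dy":0,"dz":0,"wx":0,"wy":0,"wz":8},{"claw":1,"dx":0,"dy":0,"dz":0,"wx":0,"wy":0,"wz":8},{"claw":1,"dx":0,"dy":0,"dz":0,"wx":0,"wy":0,"wz":8}]'
python3 -m jog '[{"claw":1,"dx":0,"dy":0,"dz":0,"wx":0,"wy":0,"wz":8},{"claw":1,"dx":0,"dy":0,"dz":0,"wx":0,"wy":0,"wz":7.2},{"claw":1,"dx":0,"dy":0,"dz":0,"wx":0,"wy":0,"wz":0},{"claw":1,"dx":0,"dy":0,"dz":0,"wx":0,"wy":0,"wz":0},{"claw":1,"dx":0,"dy":0,"dz":0,"wx":0,"wy":0,"wz":0}]'
python3 -c "
from h import *
go([.4975,-.1957,.355])"
```

```text
t: 1.15
ee_pos: [0.1449, 0.5046, 0.4043]
tcp_rot: [[0.111, 0.994, -0.0], [0.994, -0.111, -0.001], [-0.001, -0.0, -1.0]]
ft_force: [-0.4, -1.5, 0.6]
width: 0.0854
t: 1.65
ee_pos: [0.145, 0.5046, 0.4046]
tcp_rot: [[0.36, 0.933, -0.0], [0.933, -0.36, -0.0], [-0.0, -0.0, -1.0]]
ft_force: [0.2, -0.9, 0.2]
width: 0.0855
t 1.65 ee [0.145  0.5046 0.4046] toolframe d mm [-526.5  580.9   49.7] y angle -21.09 z [-1.e-04 -1.e-04 -1.e+00] F [ 0.19 -0.91  0.23] M [0.01 0.04 0.05] w 0.0855
```

```bash
python3 -m jog '[{"claw":1,"dx":-0.018,"dy":0.040,"dz":0,"wx":0,"wy":0,"wz":0},{"claw":1,"dx":-0.018,"dy":0.040,"dz":0,"wx":0,"wy":0,"wz":0},{"claw":1,"dx":-0.018,"dy":0.040,"dz":0,"wx":0,"wy":0,"wz":0},{"claw":1,"dx":-0.018,"dy":0.040,"dz":0,"wx":0,"wy":0,"wz":0},{"claw":1,"dx":-0.018,"dy":0.040,"dz":0,"wx":0,"wy":0,"wz":0}]'
python3 -m jog '[{"claw":1,"dx":-0.018,"dy":0.040,"dz":0,"wx":0,"wy":0,"wz":0},{"claw":1,"dx":-0.018,"dy":0.040,"dz":0,"wx":0,"wy":0,"wz":0},{"claw":1,"dx":-0.018,"dy":0.040,"dz":0,"wx":0,"wy":0,"wz":0},{"claw":1,"dx":-0.018,"dy":0.040,"dz":0,"wx":0,"wy":0,"wz":0},{"claw":1,"dx":-0.018,"dy":0.040,"dz":0,"wx":0,"wy":0,"wz":0}]'
python3 -m jog '[{"claw":1,"dx":-0.0346,"dy":0.018,"dz":0,"wx":0,"wy":0,"wz":0},{"claw":1,"dx":-0.0346,"dy":0.018,"dz":0,"wx":0,"wy":0,"wz":0},{"claw":1,"dx":-0.0346,"dy":0.018,"dz":0,"wx":0,"wy":0,"wz":0},{"claw":1,"dx":-0.0346,"dy":0.018,"dz":0,"wx":0,"wy":0,"wz":0},{"claw":1,"dx":-0.0346,"dy":0.018,"dz":0,"wx":0,"wy":0,"wz":0}]'
python3 -m jog '[{"claw":1,"dx":-0.0346,"dy":0.018,"dz":0,"wx":0,"wy":0,"wz":0},{"claw":1,"dx":-0.0346,"dy":0.018,"dz":0,"wx":0,"wy":0,"wz":0},{"claw":1,"dx":-0.0346,"dy":0.018,"dz":0,"wx":0,"wy":0,"wz":0},{"claw":1,"dx":-0.0346,"dy":0.018,"dz":0,"wx":0,"wy":0,"wz":0},{"claw":1,"dx":-0.0346,"dy":0.018,"dz":0,"wx":0,"wy":0,"wz":0}]'
python3 -c "
from h import *
go([.4975,-.1957,.355])"
```

```text
t: 2.15
ee_pos: [0.2996, 0.3468, 0.4048]
tcp_rot: [[0.36, 0.933, 0.0], [0.933, -0.36, 0.0], [0.001, 0.0, -1.0]]
ft_force: [-0.1, -0.2, 1.3]
width: 0.0855
t: 2.65
ee_pos: [0.4536, 0.1904, 0.4049]
tcp_rot: [[0.36, 0.933, 0.0], [0.933, -0.36, 0.0], [0.001, 0.0, -1.0]]
ft_force: [0.4, 0.7, 0.6]
width: 0.0854
t: 3.15
ee_pos: [0.4737, -0.0035, 0.4048]
tcp_rot: [[0.36, 0.933, 0.0], [0.933, -0.36, 0.0], [0.0, 0.0, -1.0]]
ft_force: [0.4, -0.9, 0.5]
width: 0.0858
t: 3.65
ee_pos: [0.495, -0.1974, 0.4048]
tcp_rot: [[0.36, 0.933, 0.0], [0.933, -0.36, 0.0], [0.0, 0.0, -1.0]]
ft_force: [1.2, 0.3, 0.1]
width: 0.0855
t 3.65 ee [ 0.495  -0.1974  0.4048] toolframe d mm [ 2.5  1.7 49.8] y angle -21.13 z [ 3.e-04  0.e+00 -1.e+00] F [1.23 0.27 0.05] M [ 0.05  0.   -0.01] w 0.0855
```

```bash
python3 -m jog '[{"claw":1,"dx":0.0025,"dy":0.0017,"dz":0.02,"wx":0,"wy":0,"wz":0},{"claw":1,"dx":0,"dy":0,"dz":0.02,"wx":0,"wy":0,"wz":0},{"claw":1,"dx":0,"dy":0,"dz":0.01,"wx":0,"wy":0,"wz":0},{"claw":1,"dx":0,"dy":0,"dz":0,"wx":0,"wy":0,"wz":0},{"claw":1,"dx":0,"dy":0,"dz":0,"wx":0,"wy":0,"wz":0}]'
python3 -c "
from h import *
go([.4975,-.1957,.265])
m=manip.camera_model('wrist');i=manip.snapshot('wrist')
for p in [(.4975,-.1957,.141),(.5369,-.0935,.109)]:
    q=proj(m,p);print(q);cv2.drawMarker(i,tuple(int(round(c)) for c in q),(0,255,0),0,10)
cv2.imwrite('pics/w1.png',i)"
```

```text
t: 4.15
ee_pos: [0.4977, -0.1938, 0.3555]
tcp_rot: [[0.361, 0.932, 0.001], [0.932, -0.361, -0.0], [0.0, 0.001, -1.0]]
ft_force: [0.4, -0.7, 0.2]
width: 0.0854
t 4.15 ee [ 0.4977 -0.1938  0.3555] toolframe d mm [-1.8  0.4 90.5] y angle -21.18 z [ 9.e-04 -3.e-04 -1.e+00] F [ 0.44 -0.73  0.15] M [-0.    0.01  0.09] w 0.0854
[283.63240155 242.41589209]
[283.34695214  36.00592573]
```

View pics/w1.png

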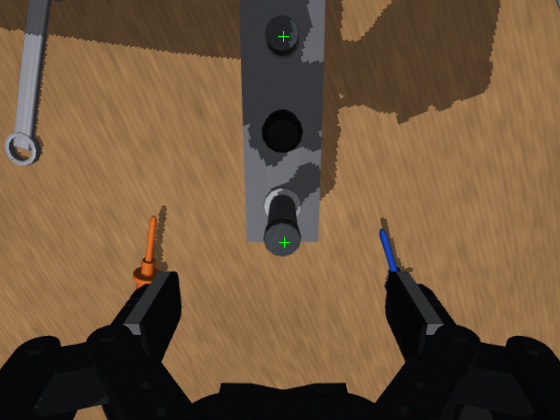

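The cap is at (283,239), against a prediction of (284,242), so they agree to about 2 mm. The fingers straddle the stand clear of the other tools. I'll go down and grip.

```bash
python3 -m jog '[{"claw":1,"dx":-0.0008,"dy":0.0004,"dz":0.025,"wx":0,"wy":0,"wz":0},{"claw":1,"dx":0,"dy":0,"dz":0.025,"wx":0,"wy":0,"wz":0},{"claw":1,"dx":0,"dy":0,"dz":0.025,"wx":0,"wy":0,"wz":0},{"claw":1,"dx":0,"dy":0,"dz":0.0155,"wx":0,"wy":0,"wz":0},{"claw":1,"dx":0,"dy":0,"dz":0,"wx":0,"wy":0,"wz":0}]'
python3 -m jog '[{"claw":0.5,"dx":0,"dy":0,"dz":0,"wx":0,"wy":0,"wz":0},{"claw":0.4,"dx":0,"dy":0,"dz":0,"wx":0,"wy":0,"wz":0},{"claw":0.35,"dx":0,"dy":0,"dz":0,"wx":0,"wy":0,"wz":0},{"claw":0.35,"dx":0,"dy":0,"dz":0,"wx":0,"wy":0,"wz":0},{"claw":0.35,"dx":0,"dy":0,"dz":0,"wx":0,"wy":0,"wz":0}]' 30
python3 -c "
from h import *
go([.4975,-.1957,.265])
cv2.imwrite('pics/w2.png',manip.snapshot('wrist'))
cv2.imwrite('pics/s2.png',cv2.resize(manip.snapshot('side')[170:340,220:400],None,fx=3,fy=3))"
```

```text
t: 4.7
ee_pos: [0.4974, -0.1946, 0.2628]
tcp_rot: [[0.362, 0.932, -0.003], [0.932, -0.362, 0.001], [0.0, -0.003, -1.0]]
ft_force: [0.7, 1.4, -0.2]
width: 0.0854
t: 5.2
ee_pos: [0.4978, -0.1949, 0.2646]
tcp_rot: [[0.362, 0.932, 0.001], [0.932, -0.362, -0.0], [0.0, 0.001, -1.0]]
ft_force: [0.3, -0.2, 0.1]
width: 0.0299
t 5.2 ee [ 0.4978 -0.1949  0.2646] toolframe d mm [-0.8  0.  -0.4] y angle -21.23 z [ 7.e-04 -3.e-04 -1.e+00] F [ 0.35 -0.17  0.07] M [0.02 0.01 0.01] w 0.0299
```

View pics/w2.png

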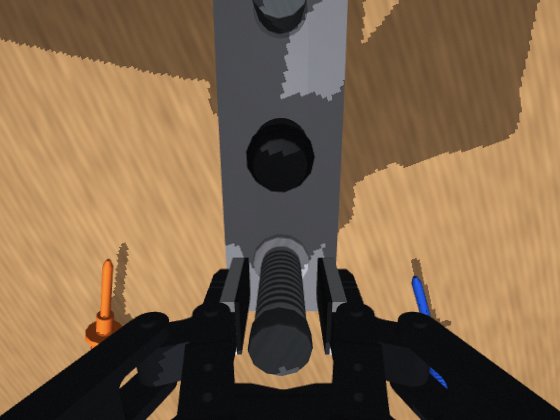

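View pics/s2.png

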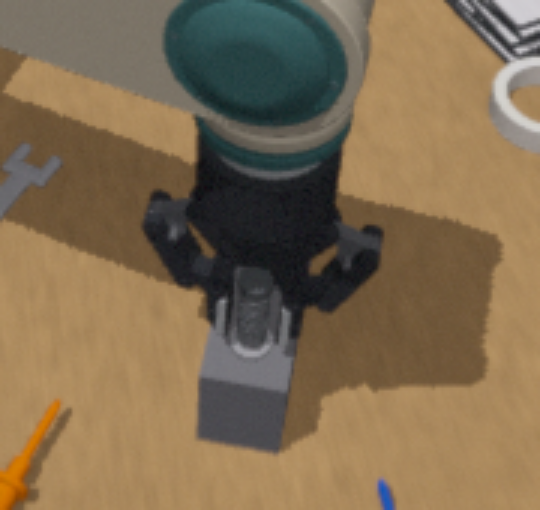

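The punch stands centred between the pads (cap at about (281,345)), with flange and stand clear. I'll close the gripper.

```bash
python3 -m jog '[{"claw":0.25,"dx":0,"dy":0,"dz":0,"wx":0,"wy":0,"wz":0},{"claw":0.2,"dx":0,"dy":0,"dz":0,"wx":0,"wy":0,"wz":0},{"claw":0.1,"dx":0,"dy":0,"dz":0,"wx":0,"wy":0,"wz":0},{"claw":0,"dx":0,"dy":0,"dz":0,"wx":0,"wy":0,"wz":0},{"claw":0,"dx":0,"dy":0,"dz":0,"wx":0,"wy":0,"wz":0}]' 100
python3 -c "
from h import *
go([.4975,-.1957,.265])"
```

```text
t: 5.8
ee_pos: [0.4977, -0.1949, 0.2643]
tcp_rot: [[0.362, 0.932, 0.0], [0.932, -0.362, 0.0], [0.0, 0.0, -1.0]]
ft_force: [-0.4, 1.0, 1.9]
width: 0.0159
t 5.8 ee [ 0.4977 -0.1949  0.2643] toolframe d mm [-0.8  0.1 -0.7] y angle -21.23 z [ 2.e-04  0.e+00 -1.e+00] F [-0.37  0.97  1.93] M [ 0.03  0.07 -0.01] w 0.0159
```

```bash
python3 -m jog '[{"claw":0,"dx":0,"dy":0,"dz":-0.01,"wx":0,"wy":0,"wz":0},{"claw":0,"dx":0,"dy":0,"dz":-0.03,"wx":0,"wy":0,"wz":0},{"claw":0,"dx":0,"dy":0,"dz":-0.03,"wx":0,"wy":0,"wz":0},{"claw":0,"dx":0,"dy":0,"dz":-0.03,"wx":0,"wy":0,"wz":0},{"claw":0,"dx":0,"dy":0,"dz":-0.03,"wx":0,"wy":0,"wz":0}]'
python3 -c "
from h import *
go([.6122,.2347,.365])"
```

```text
t: 6.3
ee_pos: [0.4975, -0.1948, 0.3956]
tcp_rot: [[0.362, 0.932, -0.0], [0.932, -0.362, 0.0], [0.0, -0.0, -1.0]]
ft_force: [0.1, 1.3, -2.4]
width: 0.0161
t 6.3 ee [ 0.4975 -0.1948  0.3956] toolframe d mm [441.9 -48.6  30.6] y angle -21.23 z [-3.e-04  2.e-04 -1.e+00] F [ 0.09  1.31 -2.39] M [-0.03 -0.05 -0.01] w 0.0161
```

```bash
python3 -m jog '[{"claw":0,"dx":0.03,"dy":-0.0035,"dz":0,"wx":0,"wy":0,"wz":0},{"claw":0,"dx":0.04,"dy":-0.005,"dz":0,"wx":0,"wy":0,"wz":0},{"claw":0,"dx":0.045,"dy":-0.005,"dz":0,"wx":0,"wy":0,"wz":0},{"claw":0,"dx":0.045,"dy":-0.005,"dz":0,"wx":0,"wy":0,"wz":0},{"claw":0,"dx":0.045,"dy":-0.005,"dz":0,"wx":0,"wy":0,"wz":0}]'
python3 -m jog '[{"claw":0,"dx":0.045,"dy":-0.005,"dz":0,"wx":0,"wy":0,"wz":0},{"claw":0,"dx":0.045,"dy":-0.005,"dz":0,"wx":0,"wy":0,"wz":0},{"claw":0,"dx":0.045,"dy":-0.005,"dz":0,"wx":0,"wy":0,"wz":0},{"claw":0,"dx":0.040,"dy":-0.005,"dz":0,"wx":0,"wy":0,"wz":0},{"claw":0,"dx":0.030,"dy":-0.0035,"dz":0,"wx":0,"wy":0,"wz":0}]'
python3 -m jog '[{"claw":0,"dx":0.020,"dy":-0.001,"dz":0.01,"wx":0,"wy":0,"wz":0},{"claw":0,"dx":0.012,"dy":-0.0007,"dz":0.015,"wx":0,"wy":0,"wz":0},{"claw":0,"dx":0,"dy":0,"dz":0.01,"wx":0,"wy":0,"wz":0},{"claw":0,"dx":0,"dy":0,"dz":0,"wx":0,"wy":0,"wz":0},{"claw":0,"dx":0,"dy":0,"dz":0,"wx":0,"wy":0,"wz":0}]'
python3 -c "
from h import *
go([.6123,.2348,.345])
for n in ['wrist','scene','side']: cv2.imwrite('pics/%s3.png'%n,manip.snapshot(n))
a=cv2.imread('pics/scene3.png');b=cv2.imread('pics/side3.png')
cv2.imwrite('pics/c5.png',cv2.resize(a[80:180,330:450],None,fx=6,fy=6,interpolation=cv2.INTER_CUBIC))
cv2.imwrite('pics/c6.png',cv2.resize(b[70:170,255:375],None,fx=6,fy=6,interpolation=cv2.INTER_CUBIC))"
```

```text
t: 6.8
ee_pos: [0.5501, 0.0064, 0.3945]
tcp_rot: [[0.362, 0.932, 0.0], [0.932, -0.362, 0.0], [0.0, 0.0, -1.0]]
ft_force: [0.8, -0.4, -1.8]
width: 0.0162
t: 7.3
ee_pos: [0.6023, 0.2069, 0.3941]
tcp_rot: [[0.361, 0.933, -0.001], [0.933, -0.361, 0.0], [0.0, -0.001, -1.0]]
ft_force: [-0.2, 0.2, -1.4]
width: 0.0164
t: 7.8
ee_pos: [0.6124, 0.2336, 0.3591]
tcp_rot: [[0.363, 0.932, -0.001], [0.932, -0.363, -0.0], [-0.001, -0.0, -1.0]]
ft_force: [0.6, -0.4, -2.3]
width: 0.016
t 7.8 ee [0.6124 0.2336 0.3591] toolframe d mm [ 1.1 -0.5 14.1] y angle -21.31 z [-6.e-04 -3.e-04 -1.e+00] F [ 0.59 -0.43 -2.27] M [ 0.01 -0.03  0.  ] w 0.016
```

View pics/wrist3.png

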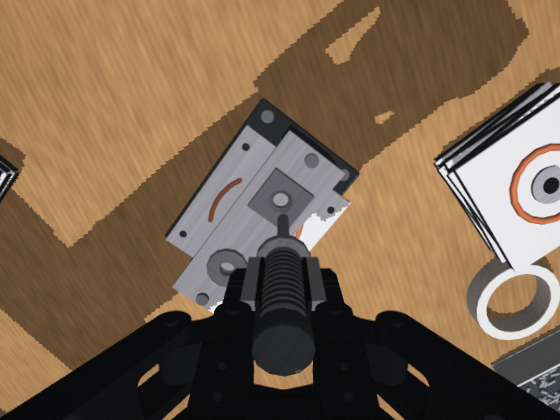

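View pics/c5.png

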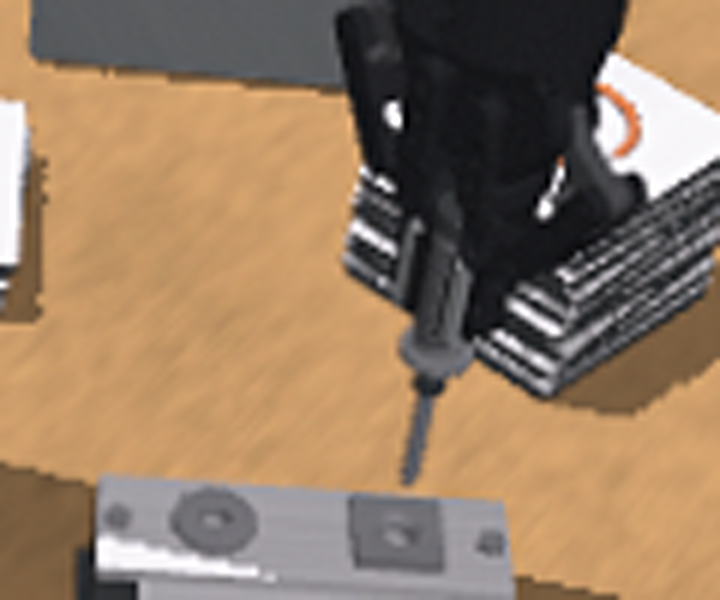

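View pics/c6.png

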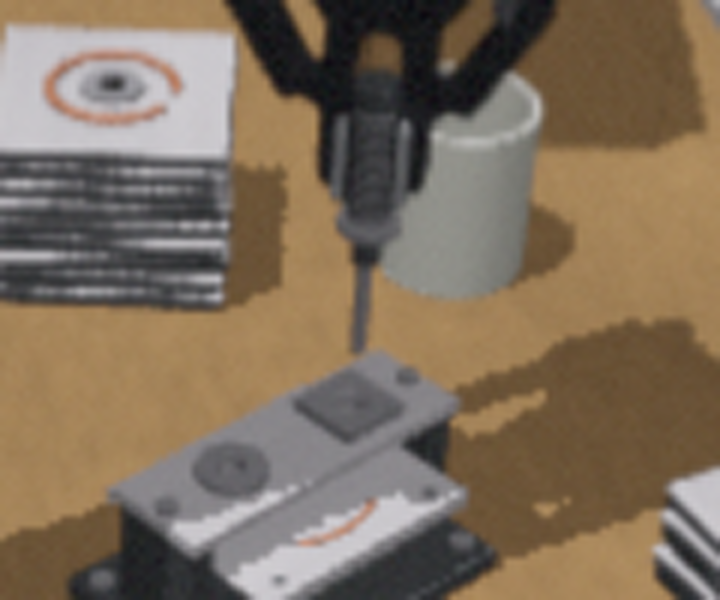

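In the wrist view the rod point is at about (283,216) and the bore mouth at about (281,200). I'll triangulate the tip against the bush.

```bash
python3 - <<'E'
from h import *
np.set_printoptions(precision=4,suppress=True)
a=manip.camera_model("scene");b=manip.camera_model("side");w=manip.camera_model("wrist")
S=lambda x,y,ox,oy:((x+.5)/6-.5+ox,(y+.5)/6-.5+oy)
tip=tri(ray(a,*S(408,482,330,80)),ray(b,*S(358,350,255,70)))
bu=tri(ray(a,*S(397,535,330,80)),ray(b,*S(350,403,255,70)))
print(tip,bu)
s=manip.observe()
print(onz(w,281,200,.084)-s['ee_pos'], onz(w,283,216,.111)-s['ee_pos'])
cv2.imwrite('pics/c7.png',cv2.resize(cv2.imread('pics/wrist3.png')[150:270,220:340],None,fx=5,fy=5,interpolation=cv2.INTER_CUBIC))
E
```

```text
(array([0.6134, 0.2308, 0.1115]), [np.float64(0.00035774302870052833), np.float64(0.0003577430287006146)]) (array([0.6125, 0.2337, 0.0822]), [np.float64(0.000358182943492385), np.float64(0.00035818294349251385)])
[ 0.0004  0.0041 -0.2765] [ 0.0008  0.0013 -0.2495]
```

View pics/c7.png

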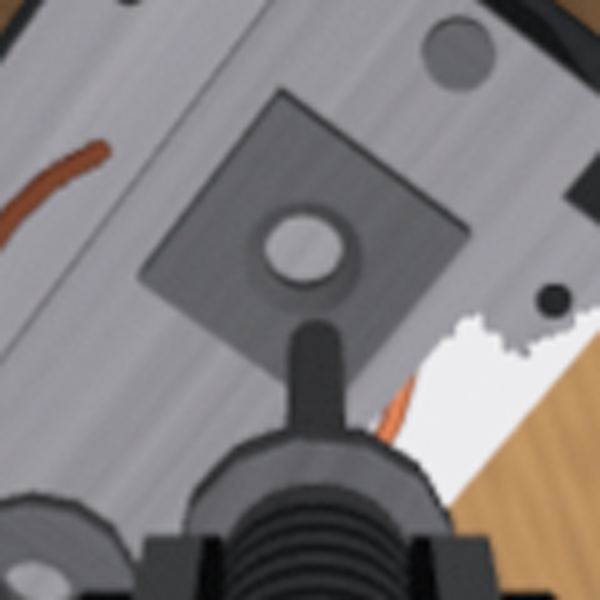

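Fixed cameras and wrist camera agree on bush minus tip: about (−0.7, +2.6) mm in world, or (+1.9, −1.4) mm in tool axes. I'll correct by that, go down 14 mm and re-check.

```bash
python3 -m jog '[{"claw":0,"dx":0.0019,"dy":-0.0014,"dz":0.004,"wx":0,"wy":0,"wz":0},{"claw":0,"dx":0,"dy":0,"dz":0.005,"wx":0,"wy":0,"wz":0},{"claw":0,"dx":0,"dy":0,"dz":0.005,"wx":0,"wy":0,"wz":0},{"claw":0,"dx":0,"dy":0,"dz":0,"wx":0,"wy":0,"wz":0},{"claw":0,"dx":0,"dy":0,"dz":0,"wx":0,"wy":0,"wz":0}]'
python3 -c "
from h import *
go([.6123,.2348,.335])
for n in ['wrist','scene','side']: cv2.imwrite('pics/%s4.png'%n,manip.snapshot(n))
a=cv2.imread('pics/scene4.png');b=cv2.imread('pics/side4.png');w=cv2.imread('pics/wrist4.png')
f=lambda i:cv2.resize(i,None,fx=8,fy=8,interpolation=cv2.INTER_CUBIC)
cv2.imwrite('pics/c8.png',np.hstack([f(a[130:180,365:415]),f(b[110:160,290:340])]))
cv2.imwrite('pics/c9.png',f(w[170:240,240:320]))"
```

```text
t: 8.45
ee_pos: [0.6117, 0.237, 0.3449]
tcp_rot: [[0.362, 0.932, -0.001], [0.932, -0.362, -0.0], [-0.0, -0.0, -1.0]]
ft_force: [-0.5, 0.2, -1.1]
width: 0.0164
t 8.45 ee [0.6117 0.237  0.3449] toolframe d mm [-1.8  1.3  9.9] y angle -21.23 z [-5.e-04 -1.e-04 -1.e+00] F [-0.52  0.23 -1.15] M [ 0.03 -0.   -0.01] w 0.0164
```

View pics/c8.png

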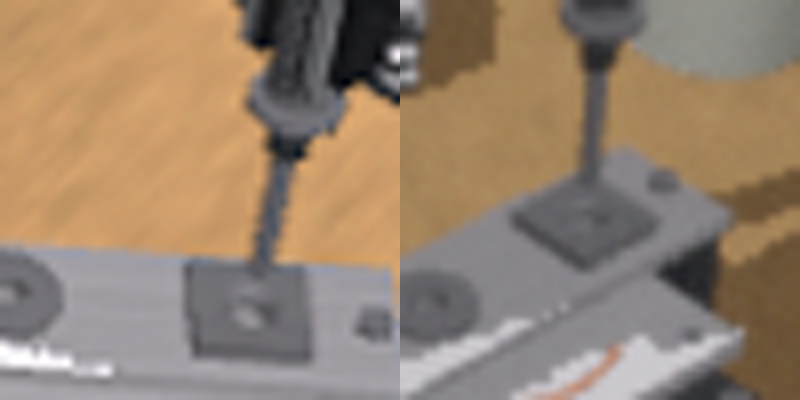

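View pics/c9.png

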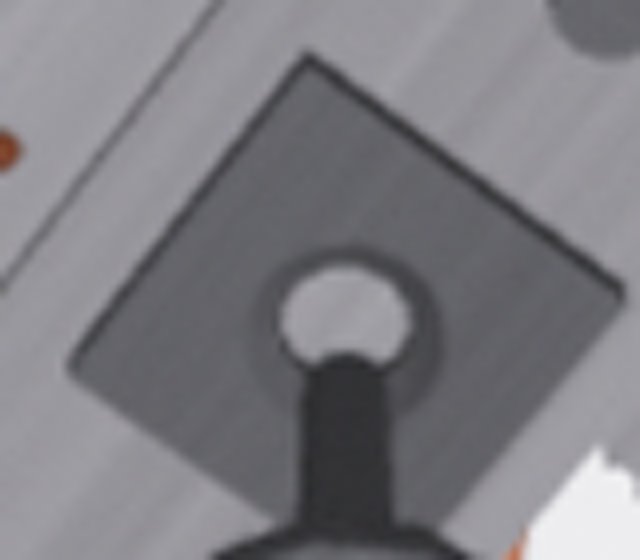

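```bash
python3 - <<'E'
from h import *
np.set_printoptions(precision=4,suppress=True)
a=manip.camera_model("scene");b=manip.camera_model("side");w=manip.camera_model("wrist")
S=lambda x,y,ox,oy:((x+.5)/8-.5+ox,(y+.5)/8-.5+oy)
R=np.array(manip.observe()['tcp_rot'])
tip=tri(ray(a,*S(262,271,365,130)),ray(b,*S(190,183,290,110)))[0]
bu=tri(ray(a,*S(251,312,365,130)),ray(b,*S(188,215,290,110)))[0]
print(tip,bu,R.T@(bu-tip)*1000)
for zt in (.094,.097):
  d=onz(w,*S(346,330,240,170),.084)-onz(w,*S(345,360,240,170),zt); print(R.T@d*1000)
E
```

```text
[0.6127 0.2357 0.0955] [0.6128 0.2337 0.0831] [-1.8537  0.8137 12.4521]
[-0.8435  0.0808  9.9997]
[-1.9012  0.08   12.9993]
```

The tip now reads 1–2 mm past centre, because the earlier pose hadn't settled. I'll correct back and enter gently, watching the lateral force.

```bash
python3 -m jog '[{"claw":0,"dx":-0.0014,"dy":0.0006,"dz":0.002,"wx":0,"wy":0,"wz":0},{"claw":0,"dx":0,"dy":0,"dz":0.003,"wx":0,"wy":0,"wz":0},{"claw":0,"dx":0,"dy":0,"dz":0.003,"wx":0,"wy":0,"wz":0},{"claw":0,"dx":0,"dy":0,"dz":0,"wx":0,"wy":0,"wz":0},{"claw":0,"dx":0,"dy":0,"dz":0,"wx":0,"wy":0,"wz":0}]'
python3 -c "
from h import *
go([.6121,.2352,.335])
w=manip.snapshot('wrist')
f=lambda i:cv2.resize(i,None,fx=8,fy=8,interpolation=cv2.INTER_CUBIC)
cv2.imwrite('pics/c10.png',f(w[170:240,240:320]))"
```

```text
t: 9.1
ee_pos: [0.6118, 0.2355, 0.337]
tcp_rot: [[0.362, 0.932, -0.0], [0.932, -0.362, -0.0], [-0.0, -0.0, -1.0]]
ft_force: [-0.2, -0.8, -0.8]
width: 0.016
t 9.1 ee [0.6118 0.2355 0.337 ] toolframe d mm [-0.1  0.4  2. ] y angle -21.23 z [-3.e-04 -0.e+00 -1.e+00] F [-0.17 -0.76 -0.84] M [ 0.01 -0.03  0.02] w 0.016
```

View pics/c10.png

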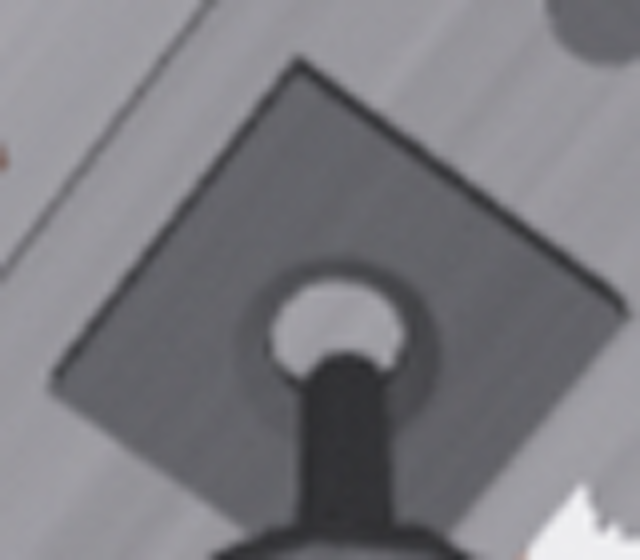

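The tip at (346,355) sits over the bore centre at about (341,347), within about 1 mm. I'll descend into the bore.

```bash
python3 -m jog '[{"claw":0,"dx":0,"dy":-0.0003,"dz":0.002,"wx":0,"wy":0,"wz":0},{"claw":0,"dx":0,"dy":0,"dz":0.002,"wx":0,"wy":0,"wz":0},{"claw":0,"dx":0,"dy":0,"dz":0.002,"wx":0,"wy":0,"wz":0},{"claw":0,"dx":0,"dy":0,"dz":0.002,"wx":0,"wy":0,"wz":0},{"claw":0,"dx":0,"dy":0,"dz":0,"wx":0,"wy":0,"wz":0}]'
python3 -c "
from h import *
go([.6121,.2352,.315])
w=manip.snapshot('wrist');a=manip.snapshot('scene');b=manip.snapshot('side')
f=lambda i:cv2.resize(i,None,fx=8,fy=8,interpolation=cv2.INTER_CUBIC)
cv2.imwrite('pics/c12.png',np.hstack([f(a[130:180,365:415]),f(b[110:160,290:340])]))
cv2.imwrite('pics/c11.png',f(w[170:240,240:320]))"
```

```text
t: 9.65
ee_pos: [0.6115, 0.2356, 0.3287]
tcp_rot: [[0.362, 0.932, -0.001], [0.932, -0.362, -0.0], [-0.0, -0.001, -1.0]]
ft_force: [-0.1, -0.1, -1.6]
width: 0.0163
t 9.65 ee [0.6115 0.2356 0.3287] toolframe d mm [-0.1  0.7 13.7] y angle -21.23 z [-7.e-04 -2.e-04 -1.e+00] F [-0.06 -0.13 -1.6 ] M [0.01 0.02 0.02] w 0.0163
```

View pics/c11.png

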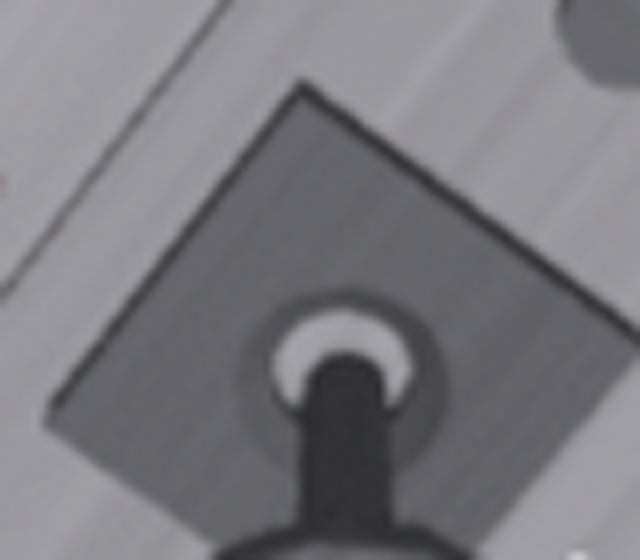

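View pics/c12.png

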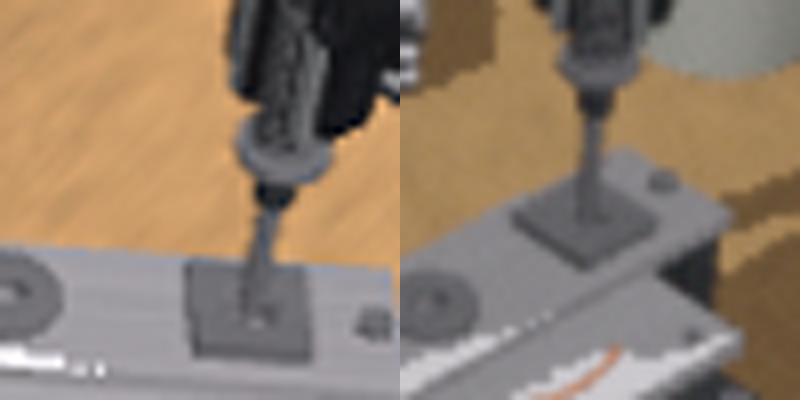

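The rod is in the bore mouth, with Fz only the punch weight. I'll nudge it 0.3 mm and descend in small steps, watching Fz.

```bash
python3 -m jog '[{"claw":0,"dx":0.0003,"dy":0.0003,"dz":0.001,"wx":0,"wy":0,"wz":0},{"claw":0,"dx":0,"dy":0,"dz":0.001,"wx":0,"wy":0,"wz":0},{"claw":0,"dx":0,"dy":0,"dz":0.001,"wx":0,"wy":0,"wz":0},{"claw":0,"dx":0,"dy":0,"dz":0.001,"wx":0,"wy":0,"wz":0},{"claw":0,"dx":0,"dy":0,"dz":0,"wx":0,"wy":0,"wz":0}]'
python3 -m jog '[{"claw":0,"dx":0,"dy":0,"dz":0.001,"wx":0,"wy":0,"wz":0},{"claw":0,"dx":0,"dy":0,"dz":0.001,"wx":0,"wy":0,"wz":0},{"claw":0,"dx":0,"dy":0,"dz":0.001,"wx":0,"wy":0,"wz":0},{"claw":0,"dx":0,"dy":0,"dz":0,"wx":0,"wy":0,"wz":0},{"claw":0,"dx":0,"dy":0,"dz":0,"wx":0,"wy":0,"wz":0}]'
```

```text
t: 10.3
ee_pos: [0.6119, 0.2358, 0.325]
tcp_rot: [[0.362, 0.932, -0.0], [0.932, -0.362, -0.0], [-0.0, -0.0, -1.0]]
ft_force: [-0.2, 0.2, -1.5]
width: 0.0164
t: 10.8
ee_pos: [0.6119, 0.2358, 0.3222]
tcp_rot: [[0.362, 0.932, -0.0], [0.932, -0.362, 0.0], [0.0, -0.0, -1.0]]
ft_force: [0.2, 0.3, -2.0]
width: 0.0162
```

```bash
python3 -m jog '[{"claw":0,"dx":0,"dy":0,"dz":0.001,"wx":0,"wy":0,"wz":0},{"claw":0,"dx":0,"dy":0,"dz":0.001,"wx":0,"wy":0,"wz":0},{"claw":0,"dx":0,"dy":0,"dz":0,"wx":0,"wy":0,"wz":0},{"claw":0,"dx":0,"dy":0,"dz":0,"wx":0,"wy":0,"wz":0},{"claw":0,"dx":0,"dy":0,"dz":0,"wx":0,"wy":0,"wz":0}]'
```

```text
t: 11.3
ee_pos: [0.6119, 0.2358, 0.3203]
tcp_rot: [[0.362, 0.932, 0.0], [0.932, -0.362, 0.0], [0.0, 0.0, -1.0]]
ft_force: [0.4, 0.1, -2.4]
width: 0.0162
```

```bash
python3 -m jog '[{"claw":0,"dx":0,"dy":0,"dz":0.001,"wx":0,"wy":0,"wz":0},{"claw":0,"dx":0,"dy":0,"dz":0.001,"wx":0,"wy":0,"wz":0},{"claw":0,"dx":0,"dy":0,"dz":0,"wx":0,"wy":0,"wz":0},{"claw":0,"dx":0,"dy":0,"dz":0,"wx":0,"wy":0,"wz":0},{"claw":0,"dx":0,"dy":0,"dz":0,"wx":0,"wy":0,"wz":0}]'
```

```text
t: 11.8
ee_pos: [0.6119, 0.2357, 0.3183]
tcp_rot: [[0.362, 0.932, 0.0], [0.932, -0.362, 0.0], [0.0, 0.0, -1.0]]
ft_force: [-0.0, -0.8, -2.3]
width: 0.0162
```

```bash
python3 -m jog '[{"claw":0,"dx":0,"dy":0,"dz":0.001,"wx":0,"wy":0,"wz":0},{"claw":0,"dx":0,"dy":0,"dz":0.001,"wx":0,"wy":0,"wz":0},{"claw":0,"dx":0,"dy":0,"dz":0,"wx":0,"wy":0,"wz":0},{"claw":0,"dx":0,"dy":0,"dz":0,"wx":0,"wy":0,"wz":0},{"claw":0,"dx":0,"dy":0,"dz":0,"wx":0,"wy":0,"wz":0}]'
```

```text
t: 12.3
ee_pos: [0.6119, 0.2358, 0.3163]
tcp_rot: [[0.362, 0.932, 0.0], [0.932, -0.362, 0.0], [0.0, 0.0, -1.0]]
ft_force: [-0.5, 0.0, -2.4]
width: 0.0163
```

```bash
python3 -m jog '[{"claw":0,"dx":0,"dy":0,"dz":0.001,"wx":0,"wy":0,"wz":0},{"claw":0,"dx":0,"dy":0,"dz":0.001,"wx":0,"wy":0,"wz":0},{"claw":0,"dx":0,"dy":0,"dz":0,"wx":0,"wy":0,"wz":0},{"claw":0,"dx":0,"dy":0,"dz":0,"wx":0,"wy":0,"wz":0},{"claw":0,"dx":0,"dy":0,"dz":0,"wx":0,"wy":0,"wz":0}]'
```

```text
t: 12.8
ee_pos: [0.6119, 0.2358, 0.3143]
tcp_rot: [[0.362, 0.932, 0.0], [0.932, -0.362, 0.0], [0.0, 0.0, -1.0]]
ft_force: [-0.6, -0.1, -2.0]
width: 0.0165
```

```bash
python3 -m jog '[{"claw":0,"dx":0,"dy":0,"dz":0.001,"wx":0,"wy":0,"wz":0},{"claw":0,"dx":0,"dy":0,"dz":0.001,"wx":0,"wy":0,"wz":0},{"claw":0,"dx":0,"dy":0,"dz":0,"wx":0,"wy":0,"wz":0},{"claw":0,"dx":0,"dy":0,"dz":0,"wx":0,"wy":0,"wz":0},{"claw":0,"dx":0,"dy":0,"dz":0,"wx":0,"wy":0,"wz":0}]'
```

```text
t: 13.3
ee_pos: [0.6119, 0.2358, 0.3122]
tcp_rot: [[0.362, 0.932, 0.0], [0.932, -0.362, 0.0], [0.0, 0.0, -1.0]]
ft_force: [-0.6, -0.6, -1.9]
width: 0.0162
```

```bash
python3 -m jog '[{"claw":0,"dx":0,"dy":0,"dz":0.001,"wx":0,"wy":0,"wz":0},{"claw":0,"dx":0,"dy":0,"dz":0.001,"wx":0,"wy":0,"wz":0},{"claw":0,"dx":0,"dy":0,"dz":0,"wx":0,"wy":0,"wz":0},{"claw":0,"dx":0,"dy":0,"dz":0,"wx":0,"wy":0,"wz":0},{"claw":0,"dx":0,"dy":0,"dz":0,"wx":0,"wy":0,"wz":0}]'
```

```text
t: 13.8
ee_pos: [0.6119, 0.2358, 0.3102]
tcp_rot: [[0.362, 0.932, 0.0], [0.932, -0.362, 0.0], [0.0, 0.0, -1.0]]
ft_force: [-0.2, -0.2, -2.4]
width: 0.0162
```

```bash
python3 -m jog '[{"claw":0,"dx":0,"dy":0,"dz":0.001,"wx":0,"wy":0,"wz":0},{"claw":0,"dx":0,"dy":0,"dz":0.001,"wx":0,"wy":0,"wz":0},{"claw":0,"dx":0,"dy":0,"dz":0,"wx":0,"wy":0,"wz":0},{"claw":0,"dx":0,"dy":0,"dz":0,"wx":0,"wy":0,"wz":0},{"claw":0,"dx":0,"dy":0,"dz":0,"wx":0,"wy":0,"wz":0}]'
```

```text
t: 14.3
ee_pos: [0.6119, 0.2357, 0.3082]
tcp_rot: [[0.362, 0.932, 0.0], [0.932, -0.362, 0.0], [0.0, 0.0, -1.0]]
ft_force: [0.1, -0.9, -1.8]
width: 0.0161
```

```bash
python3 -m jog '[{"claw":0,"dx":0,"dy":0,"dz":0.001,"wx":0,"wy":0,"wz":0},{"claw":0,"dx":0,"dy":0,"dz":0.001,"wx":0,"wy":0,"wz":0},{"claw":0,"dx":0,"dy":0,"dz":0,"wx":0,"wy":0,"wz":0},{"claw":0,"dx":0,"dy":0,"dz":0,"wx":0,"wy":0,"wz":0},{"claw":0,"dx":0,"dy":0,"dz":0,"wx":0,"wy":0,"wz":0}]'
```

```text
t: 14.8
ee_pos: [0.6119, 0.2357, 0.3062]
tcp_rot: [[0.362, 0.932, 0.0], [0.932, -0.362, 0.0], [0.0, 0.0, -1.0]]
ft_force: [1.2, -0.3, -2.2]
width: 0.0161
```

```bash
python3 -m jog '[{"claw":0,"dx":0,"dy":0,"dz":0.001,"wx":0,"wy":0,"wz":0},{"claw":0,"dx":0,"dy":0,"dz":0.001,"wx":0,"wy":0,"wz":0},{"claw":0,"dx":0,"dy":0,"dz":0,"wx":0,"wy":0,"wz":0},{"claw":0,"dx":0,"dy":0,"dz":0,"wx":0,"wy":0,"wz":0},{"claw":0,"dx":0,"dy":0,"dz":0,"wx":0,"wy":0,"wz":0}]'
```

```text
t: 15.3
ee_pos: [0.6119, 0.2358, 0.3044]
tcp_rot: [[0.362, 0.932, 0.0], [0.932, -0.362, 0.0], [0.0, 0.0, -1.0]]
ft_force: [-0.7, -0.1, -0.5]
width: 0.016
```

```bash
python3 -m jog '[{"claw":0,"dx":0,"dy":0,"dz":0.001,"wx":0,"wy":0,"wz":0},{"claw":0,"dx":0,"dy":0,"dz":0.001,"wx":0,"wy":0,"wz":0},{"claw":0,"dx":0,"dy":0,"dz":0,"wx":0,"wy":0,"wz":0},{"claw":0,"dx":0,"dy":0,"dz":0,"wx":0,"wy":0,"wz":0},{"claw":0,"dx":0,"dy":0,"dz":0,"wx":0,"wy":0,"wz":0}]'
```

```text
t: 15.8
ee_pos: [0.6119, 0.2358, 0.3026]
tcp_rot: [[0.362, 0.932, 0.001], [0.932, -0.362, 0.0], [0.001, 0.001, -1.0]]
ft_force: [-0.8, 0.3, 2.7]
width: 0.0161
```

Contact was at TCP z ≈ 0.3042 (Fz up by about 4.8 N by 0.3026). The trip is due near 0.2985 and the hard stop at 0.294. I'll press slowly.

```bash
python3 -m jog '[{"claw":0,"dx":0,"dy":0,"dz":0.0007,"wx":0,"wy":0,"wz":0},{"claw":0,"dx":0,"dy":0,"dz":0.0007,"wx":0,"wy":0,"wz":0},{"claw":0,"dx":0,"dy":0,"dz":0.0006,"wx":0,"wy":0,"wz":0},{"claw":0,"dx":0,"dy":0,"dz":0,"wx":0,"wy":0,"wz":0},{"claw":0,"dx":0,"dy":0,"dz":0,"wx":0,"wy":0,"wz":0}]'
```

```text
t: 16.3
ee_pos: [0.612, 0.2358, 0.301]
tcp_rot: [[0.362, 0.932, 0.001], [0.932, -0.362, 0.0], [0.001, 0.001, -1.0]]
ft_force: [-1.6, 0.1, 7.0]
width: 0.016
```

```bash
python3 -m jog '[{"claw":0,"dx":0,"dy":0,"dz":0.0005,"wx":0,"wy":0,"wz":0},{"claw":0,"dx":0,"dy":0,"dz":0.0005,"wx":0,"wy":0,"wz":0},{"claw":0,"dx":0,"dy":0,"dz":0,"wx":0,"wy":0,"wz":0},{"claw":0,"dx":0,"dy":0,"dz":0,"wx":0,"wy":0,"wz":0},{"claw":0,"dx":0,"dy":0,"dz":0,"wx":0,"wy":0,"wz":0}]'
```

```text
t: 16.8
ee_pos: [0.612, 0.2358, 0.3003]
tcp_rot: [[0.362, 0.932, 0.001], [0.932, -0.362, 0.001], [0.001, 0.001, -1.0]]
ft_force: [-2.1, -1.4, 7.3]
width: 0.0161
```

```bash
python3 -m jog '[{"claw":0,"dx":0,"dy":0,"dz":0.0005,"wx":0,"wy":0,"wz":0},{"claw":0,"dx":0,"dy":0,"dz":0.0005,"wx":0,"wy":0,"wz":0},{"claw":0,"dx":0,"dy":0,"dz":0,"wx":0,"wy":0,"wz":0},{"claw":0,"dx":0,"dy":0,"dz":0,"wx":0,"wy":0,"wz":0},{"claw":0,"dx":0,"dy":0,"dz":0,"wx":0,"wy":0,"wz":0}]'
```

```text
t: 17.3
ee_pos: [0.612, 0.2358, 0.2995]
tcp_rot: [[0.362, 0.932, 0.002], [0.932, -0.362, 0.001], [0.001, 0.001, -1.0]]
ft_force: [-1.0, -1.2, 9.3]
width: 0.0162
```

```bash
python3 -m jog '[{"claw":0,"dx":0,"dy":0,"dz":0.0005,"wx":0,"wy":0,"wz":0},{"claw":0,"dx":0,"dy":0,"dz":0.0003,"wx":0,"wy":0,"wz":0},{"claw":0,"dx":0,"dy":0,"dz":0,"wx":0,"wy":0,"wz":0},{"claw":0,"dx":0,"dy":0,"dz":0,"wx":0,"wy":0,"wz":0},{"claw":0,"dx":0,"dy":0,"dz":0,"wx":0,"wy":0,"wz":0}]'
```

```text
t: 17.8
ee_pos: [0.612, 0.2358, 0.299]
tcp_rot: [[0.362, 0.932, 0.002], [0.932, -0.362, 0.001], [0.001, 0.001, -1.0]]
ft_force: [-2.2, -0.1, 9.6]
width: 0.0159
```

```bash
python3 -m jog '[{"claw":0,"dx":0,"dy":0,"dz":0.0004,"wx":0,"wy":0,"wz":0},{"claw":0,"dx":0,"dy":0,"dz":0.0003,"wx":0,"wy":0,"wz":0},{"claw":0,"dx":0,"dy":0,"dz":0,"wx":0,"wy":0,"wz":0},{"claw":0,"dx":0,"dy":0,"dz":0,"wx":0,"wy":0,"wz":0},{"claw":0,"dx":0,"dy":0,"dz":0,"wx":0,"wy":0,"wz":0}]'
```

```text
t: 18.3
ee_pos: [0.612, 0.2358, 0.2984]
tcp_rot: [[0.362, 0.932, 0.002], [0.932, -0.362, 0.001], [0.001, 0.002, -1.0]]
ft_force: [-1.6, -0.4, 9.8]
width: 0.0164
```

```bash
python3 -m jog '[{"claw":0,"dx":0,"dy":0,"dz":0.0004,"wx":0,"wy":0,"wz":0},{"claw":0,"dx":0,"dy":0,"dz":0.0002,"wx":0,"wy":0,"wz":0},{"claw":0,"dx":0,"dy":0,"dz":0,"wx":0,"wy":0,"wz":0},{"claw":0,"dx":0,"dy":0,"dz":0,"wx":0,"wy":0,"wz":0},{"claw":0,"dx":0,"dy":0,"dz":0,"wx":0,"wy":0,"wz":0}]'
```

```text
t: 18.8
ee_pos: [0.612, 0.2358, 0.2978]
tcp_rot: [[0.362, 0.932, 0.002], [0.932, -0.362, 0.001], [0.001, 0.002, -1.0]]
ft_force: [-1.4, -0.9, 9.4]
width: 0.0166
```

```bash
python3 -m jog '[{"claw":0,"dx":0,"dy":0,"dz":0.0003,"wx":0,"wy":0,"wz":0},{"claw":0,"dx":0,"dy":0,"dz":0.0002,"wx":0,"wy":0,"wz":0},{"claw":0,"dx":0,"dy":0,"dz":0,"wx":0,"wy":0,"wz":0},{"claw":0,"dx":0,"dy":0,"dz":0,"wx":0,"wy":0,"wz":0},{"claw":0,"dx":0,"dy":0,"dz":0,"wx":0,"wy":0,"wz":0}]'
```

```text
t: 19.3
ee_pos: [0.6119, 0.2357, 0.2951]
tcp_rot: [[0.362, 0.932, -0.0], [0.932, -0.362, -0.0], [-0.0, -0.0, -1.0]]
ft_force: [0.9, 0.4, 0.6]
width: 0.0159
```

It snapped: Fz dropped from 9.4 to 0.6 N and the TCP jumped to 0.2951, about 9 mm of plunger travel. Letting up straight away.

```bash
python3 -m jog '[{"claw":0,"dx":0,"dy":0,"dz":-0.004,"wx":0,"wy":0,"wz":0},{"claw":0,"dx":0,"dy":0,"dz":-0.008,"wx":0,"wy":0,"wz":0},{"claw":0,"dx":0,"dy":0,"dz":-0.012,"wx":0,"wy":0,"wz":0},{"claw":0,"dx":0,"dy":0,"dz":-0.015,"wx":0,"wy":0,"wz":0},{"claw":0,"dx":0,"dy":0,"dz":-0.02,"wx":0,"wy":0,"wz":0}]'
python3 -m jog '[{"claw":0,"dx":0,"dy":0,"dz":-0.02,"wx":0,"wy":0,"wz":0},{"claw":0,"dx":0,"dy":0,"dz":-0.02,"wx":0,"wy":0,"wz":0},{"claw":0,"dx":0,"dy":0,"dz":0,"wx":0,"wy":0,"wz":0},{"claw":0,"dx":0,"dy":0,"dz":0,"wx":0,"wy":0,"wz":0},{"claw":0,"dx":0,"dy":0,"dz":0,"wx":0,"wy":0,"wz":0}]'
python3 -c "
from h import *
go([.4977,-.1949,.395])
for n in ['wrist','scene','side']: cv2.imwrite('pics/%s5.png'%n,manip.snapshot(n))
f=lambda i:cv2.resize(i,None,fx=5,fy=5,interpolation=cv2.INTER_CUBIC)
a=cv2.imread('pics/scene5.png');b=cv2.imread('pics/side5.png')
cv2.imwrite('pics/c13.png',np.hstack([f(a[70:170,360:440]),f(b[50:150,280:360])]))"
```

```text
t: 19.8
ee_pos: [0.6118, 0.2357, 0.3547]
tcp_rot: [[0.362, 0.932, -0.002], [0.932, -0.362, -0.001], [-0.001, -0.002, -1.0]]
ft_force: [-0.3, -1.2, -2.4]
width: 0.0158
t: 20.3
ee_pos: [0.6119, 0.2357, 0.3929]
tcp_rot: [[0.362, 0.932, -0.003], [0.932, -0.362, -0.001], [-0.002, -0.002, -1.0]]
ft_force: [0.6, -0.4, -2.0]
width: 0.0162
t 20.3 ee [0.6119 0.2357 0.3929] toolframe d mm [-442.8   49.5   -1.5] y angle -21.23 z [-2.6e-03 -8.0e-04 -1.0e+00] F [ 0.63 -0.43 -2.  ] M [-0.01  0.02 -0.01] w 0.0162
```

View pics/c13.png

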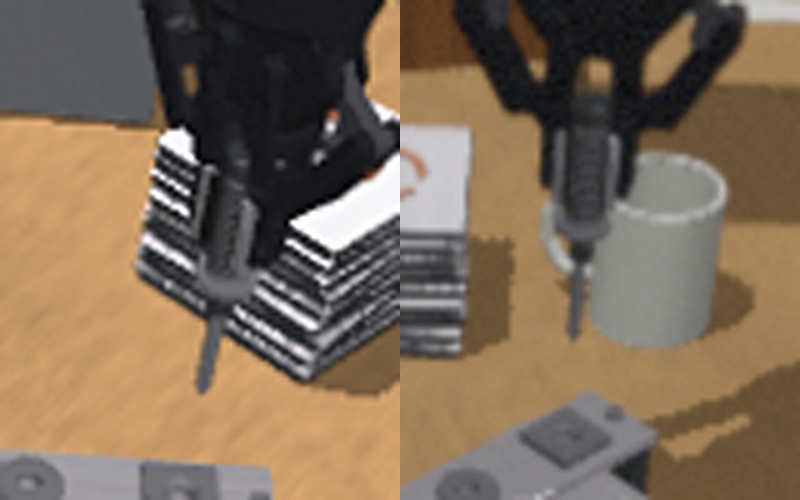

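View pics/wrist5.png

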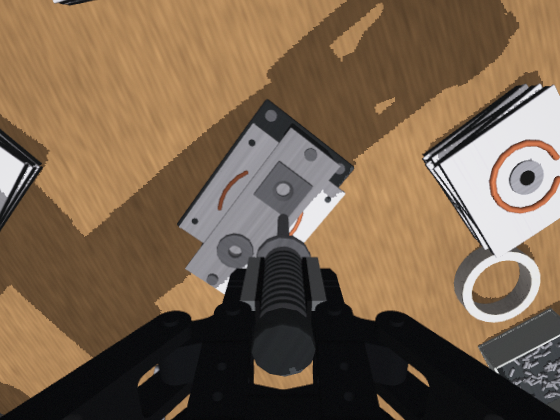

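The punch sits in the grip as before and its rod is out again. I'll carry it back.

```bash
python3 -c "
from h import *
a=manip.camera_model('scene');b=manip.camera_model('side')
print(tri(ray(a,203/5+360-.4,391/5+70-.4),ray(b,175/5+280-.4,339/5+50-.4)))"
python3 -m jog '[{"claw":0,"dx":-0.03,"dy":0.0035,"dz":0,"wx":0,"wy":0,"wz":0},{"claw":0,"dx":-0.04,"dy":0.005,"dz":0,"wx":0,"wy":0,"wz":0},{"claw":0,"dx":-0.045,"dy":0.005,"dz":0,"wx":0,"wy":0,"wz":0},{"claw":0,"dx":-0.045,"dy":0.005,"dz":0,"wx":0,"wy":0,"wz":0},{"claw":0,"dx":-0.045,"dy":0.005,"dz":0,"wx":0,"wy":0,"wz":0}]'
python3 -m jog '[{"claw":0,"dx":-0.045,"dy":0.005,"dz":0,"wx":0,"wy":0,"wz":0},{"claw":0,"dx":-0.045,"dy":0.005,"dz":0,"wx":0,"wy":0,"wz":0},{"claw":0,"dx":-0.045,"dy":0.005,"dz":0,"wx":0,"wy":0,"wz":0},{"claw":0,"dx":-0.040,"dy":0.005,"dz":0,"wx":0,"wy":0,"wz":0},{"claw":0,"dx":-0.030,"dy":0.0035,"dz":0,"wx":0,"wy":0,"wz":0}]'
python3 -m jog '[{"claw":0,"dx":-0.02,"dy":0.0015,"dz":0,"wx":0,"wy":0,"wz":0},{"claw":0,"dx":-0.0118,"dy":0.001,"dz":0,"wx":0,"wy":0,"wz":0},{"claw":0,"dx":0,"dy":0,"dz":0,"wx":0,"wy":0,"wz":0},{"claw":0,"dx":0,"dy":0,"dz":0,"wx":0,"wy":0,"wz":0},{"claw":0,"dx":0,"dy":0,"dz":0,"wx":0,"wy":0,"wz":0}]'
python3 -c "
from h import *
go([.4977,-.1949,.342])"
```

```text
(array([0.6124272 , 0.23376288, 0.14241126]), [np.float64(0.0009405026853462605), np.float64(0.0009405026853463223)])
t: 20.95
ee_pos: [0.5587, 0.0347, 0.3941]
tcp_rot: [[0.362, 0.932, -0.001], [0.932, -0.362, 0.0], [-0.0, -0.001, -1.0]]
ft_force: [0.7, -0.1, -1.7]
width: 0.016
t: 21.45
ee_pos: [0.5063, -0.1656, 0.3942]
tcp_rot: [[0.364, 0.932, -0.001], [0.932, -0.364, -0.0], [-0.0, -0.001, -1.0]]
ft_force: [1.2, 1.0, -1.5]
width: 0.0161
t: 21.95
ee_pos: [0.4984, -0.193, 0.3945]
tcp_rot: [[0.361, 0.933, 0.0], [0.933, -0.361, 0.0], [0.0, -0.0, -1.0]]
ft_force: [-0.3, 0.4, -2.1]
width: 0.0162
t 21.95 ee [ 0.4984 -0.193   0.3945] toolframe d mm [-2.1  0.  52.5] y angle -21.15 z [ 0.e+00  4.e-04 -1.e+00] F [-0.29  0.41 -2.11] M [0.01 0.01 0.  ] w 0.0162
```

```bash
python3 -m jog '[{"claw":0,"dx":-0.0021,"dy":0,"dz":0.02,"wx":0,"wy":0,"wz":0},{"claw":0,"dx":0,"dy":0,"dz":0.02,"wx":0,"wy":0,"wz":0},{"claw":0,"dx":0,"dy":0,"dz":0.0125,"wx":0,"wy":0,"wz":0},{"claw":0,"dx":0,"dy":0,"dz":0,"wx":0,"wy":0,"wz":0},{"claw":0,"dx":0,"dy":0,"dz":0,"wx":0,"wy":0,"wz":0}]'
python3 -c "
from h import *
go([.4977,-.1949,.320])
w=manip.snapshot('wrist')
f=lambda i:cv2.resize(i,None,fx=4,fy=4,interpolation=cv2.INTER_CUBIC)
cv2.imwrite('pics/c14.png',f(w[130:260,200:360]))"
```

```text
t: 22.45
ee_pos: [0.4975, -0.1956, 0.3427]
tcp_rot: [[0.362, 0.932, 0.001], [0.932, -0.362, -0.0], [0.0, 0.001, -1.0]]
ft_force: [-0.1, 0.1, -1.3]
width: 0.0165
t 22.45 ee [ 0.4975 -0.1956  0.3427] toolframe d mm [ 0.7 -0.1 22.7] y angle -21.19 z [ 5.e-04 -1.e-04 -1.e+00] F [-0.09  0.07 -1.27] M [ 0.02 -0.   -0.02] w 0.0165
```

View pics/c14.png

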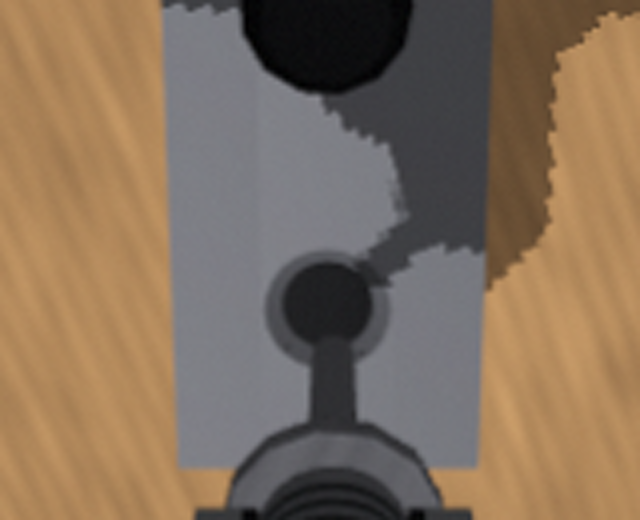

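The hole at (327,305) and the rod at x=333 are about 1 mm apart. I'll shift dy −0.8 mm and lower it.

```bash
python3 -m jog '[{"claw":0,"dx":0.0006,"dy":-0.0008,"dz":0.007,"wx":0,"wy":0,"wz":0},{"claw":0,"dx":0,"dy":0,"dz":0.008,"wx":0,"wy":0,"wz":0},{"claw":0,"dx":0,"dy":0,"dz":0.008,"wx":0,"wy":0,"wz":0},{"claw":0,"dx":0,"dy":0,"dz":0,"wx":0,"wy":0,"wz":0},{"claw":0,"dx":0,"dy":0,"dz":0,"wx":0,"wy":0,"wz":0}]'
python3 -c "
from h import *
go([.4975,-.1949,.275])
w=manip.snapshot('wrist')
f=lambda i:cv2.resize(i,None,fx=4,fy=4,interpolation=cv2.INTER_CUBIC)
cv2.imwrite('pics/c15.png',f(w[130:260,200:360]))"
```

```text
t: 23.0
ee_pos: [0.4967, -0.1951, 0.3187]
tcp_rot: [[0.362, 0.932, -0.001], [0.932, -0.362, 0.0], [0.0, -0.001, -1.0]]
ft_force: [-1.0, 1.0, -1.5]
width: 0.0165
t 23.0 ee [ 0.4967 -0.1951  0.3187] toolframe d mm [ 0.5  0.7 43.7] y angle -21.24 z [-6.e-04  4.e-04 -1.e+00] F [-1.05  1.02 -1.51] M [ 0.02 -0.02 -0.02] w 0.0165
```

View pics/c15.png

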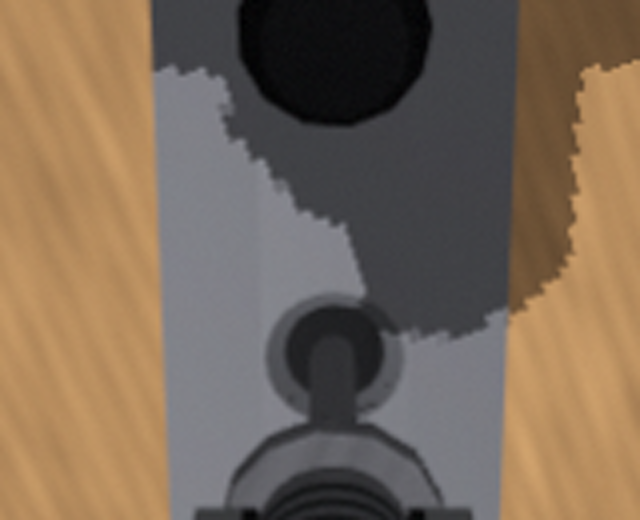

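The rod is in the hole and centred. I'll lower it further.

```bash
python3 -m jog '[{"claw":0,"dx":0.0003,"dy":0.0002,"dz":0.01,"wx":0,"wy":0,"wz":0},{"claw":0,"dx":0,"dy":0,"dz":0.01,"wx":0,"wy":0,"wz":0},{"claw":0,"dx":0,"dy":0,"dz":0.01,"wx":0,"wy":0,"wz":0},{"claw":0,"dx":0,"dy":0,"dz":0.005,"wx":0,"wy":0,"wz":0},{"claw":0,"dx":0,"dy":0,"dz":0,"wx":0,"wy":0,"wz":0}]'
python3 -m jog '[{"claw":0,"dx":0,"dy":0,"dz":0.003,"wx":0,"wy":0,"wz":0},{"claw":0,"dx":0,"dy":0,"dz":0.003,"wx":0,"wy":0,"wz":0},{"claw":0,"dx":0,"dy":0,"dz":0.003,"wx":0,"wy":0,"wz":0},{"claw":0,"dx":0,"dy":0,"dz":0.003,"wx":0,"wy":0,"wz":0},{"claw":0,"dx":0,"dy":0,"dz":0,"wx":0,"wy":0,"wz":0}]'
python3 -c "
from h import *
go([.4977,-.1949,.2643])"
```

```text
t: 23.55
ee_pos: [0.4968, -0.1948, 0.2827]
tcp_rot: [[0.362, 0.932, -0.002], [0.932, -0.362, 0.001], [0.0, -0.002, -1.0]]
ft_force: [-0.3, -0.1, -2.4]
width: 0.0162
t: 24.05
ee_pos: [0.497, -0.1948, 0.2715]
tcp_rot: [[0.362, 0.932, -0.001], [0.932, -0.362, 0.0], [0.0, -0.001, -1.0]]
ft_force: [0.3, 0.4, -1.1]
width: 0.0162
t 24.05 ee [ 0.497  -0.1948  0.2715] toolframe d mm [0.2 0.7 7.2] y angle -21.23 z [-7.e-04  5.e-04 -1.e+00] F [ 0.28  0.44 -1.11] M [-0.04 -0.    0.03] w 0.0162
```

```bash
python3 -m jog '[{"claw":0,"dx":0,"dy":0.0003,"dz":0.002,"wx":0,"wy":0,"wz":0},{"claw":0,"dx":0,"dy":0,"dz":0.002,"wx":0,"wy":0,"wz":0},{"claw":0,"dx":0,"dy":0,"dz":0.001,"wx":0,"wy":0,"wz":0},{"claw":0,"dx":0,"dy":0,"dz":0.0005,"wx":0,"wy":0,"wz":0},{"claw":0,"dx":0,"dy":0,"dz":0,"wx":0,"wy":0,"wz":0}]'
python3 -m jog '[{"claw":0,"dx":0,"dy":0,"dz":0.0005,"wx":0,"wy":0,"wz":0},{"claw":0,"dx":0,"dy":0,"dz":0.0005,"wx":0,"wy":0,"wz":0},{"claw":0,"dx":0,"dy":0,"dz":0,"wx":0,"wy":0,"wz":0},{"claw":0,"dx":0,"dy":0,"dz":0,"wx":0,"wy":0,"wz":0},{"claw":0,"dx":0,"dy":0,"dz":0,"wx":0,"wy":0,"wz":0}]'
```

```text
t: 24.55
ee_pos: [0.4973, -0.195, 0.2665]
tcp_rot: [[0.362, 0.932, -0.0], [0.932, -0.362, 0.0], [0.0, -0.0, -1.0]]
ft_force: [0.4, -0.3, -3.0]
width: 0.0164
t: 25.05
ee_pos: [0.4974, -0.195, 0.2656]
tcp_rot: [[0.362, 0.932, 0.0], [0.932, -0.362, 0.0], [0.0, 0.0, -1.0]]
ft_force: [0.4, -0.4, -1.2]
width: 0.0161
```

```bash
python3 -m jog '[{"claw":0,"dx":0,"dy":0,"dz":0.0005,"wx":0,"wy":0,"wz":0},{"claw":0,"dx":0,"dy":0,"dz":0.0005,"wx":0,"wy":0,"wz":0},{"claw":0,"dx":0,"dy":0,"dz":0,"wx":0,"wy":0,"wz":0},{"claw":0,"dx":0,"dy":0,"dz":0,"wx":0,"wy":0,"wz":0},{"claw":0,"dx":0,"dy":0,"dz":0,"wx":0,"wy":0,"wz":0}]'
```

```text
t: 25.55
ee_pos: [0.4973, -0.195, 0.2646]
tcp_rot: [[0.362, 0.932, -0.0], [0.932, -0.362, 0.0], [0.0, -0.0, -1.0]]
ft_force: [-1.1, -0.8, -1.4]
width: 0.0162
```

```bash
python3 -m jog '[{"claw":0,"dx":0,"dy":0,"dz":0.0005,"wx":0,"wy":0,"wz":0},{"claw":0,"dx":0,"dy":0,"dz":0.0003,"wx":0,"wy":0,"wz":0},{"claw":0,"dx":0,"dy":0,"dz":0,"wx":0,"wy":0,"wz":0},{"claw":0,"dx":0,"dy":0,"dz":0,"wx":0,"wy":0,"wz":0},{"claw":0,"dx":0,"dy":0,"dz":0,"wx":0,"wy":0,"wz":0}]'
```

```text
t: 26.05
ee_pos: [0.4974, -0.195, 0.2643]
tcp_rot: [[0.362, 0.932, 0.0], [0.932, -0.362, -0.0], [0.0, 0.0, -1.0]]
ft_force: [-3.6, 0.6, 5.1]
width: 0.0159
```

The flange is seated (Fz now +5.1 N at the original height). I'll release it.

```bash
python3 -m jog '[{"claw":0.25,"dx":0,"dy":0,"dz":-0.0003,"wx":0,"wy":0,"wz":0},{"claw":0.35,"dx":0,"dy":0,"dz":0,"wx":0,"wy":0,"wz":0},{"claw":0.6,"dx":0,"dy":0,"dz":0,"wx":0,"wy":0,"wz":0},{"claw":1,"dx":0,"dy":0,"dz":0,"wx":0,"wy":0,"wz":0},{"claw":1,"dx":0,"dy":0,"dz":0,"wx":0,"wy":0,"wz":0}]' 40
python3 -m jog '[{"claw":1,"dx":0,"dy":0,"dz":0,"wx":0,"wy":0,"wz":0},{"claw":1,"dx":0,"dy":0,"dz":0,"wx":0,"wy":0,"wz":0},{"claw":1,"dx":0,"dy":0,"dz":0,"wx":0,"wy":0,"wz":0},{"claw":1,"dx":0,"dy":0,"dz":0,"wx":0,"wy":0,"wz":0},{"claw":1,"dx":0,"dy":0,"dz":0,"wx":0,"wy":0,"wz":0}]'
```

```text
t: 26.55
ee_pos: [0.4973, -0.195, 0.2639]
tcp_rot: [[0.362, 0.932, -0.0], [0.932, -0.362, 0.0], [0.0, -0.0, -1.0]]
ft_force: [-1.0, 0.0, -1.0]
width: 0.0727
t: 27.05
ee_pos: [0.4973, -0.195, 0.2641]
tcp_rot: [[0.362, 0.932, 0.0], [0.932, -0.362, 0.0], [0.0, 0.0, -1.0]]
ft_force: [0.5, -0.1, 0.5]
width: 0.0857
```

```bash
python3 -m jog '[{"claw":1,"dx":0,"dy":0,"dz":-0.02,"wx":0,"wy":0,"wz":0},{"claw":1,"dx":0,"dy":0,"dz":-0.03,"wx":0,"wy":0,"wz":0},{"claw":1,"dx":0,"dy":0,"dz":-0.04,"wx":0,"wy":0,"wz":0},{"claw":1,"dx":0,"dy":0,"dz":-0.04,"wx":0,"wy":0,"wz":0},{"claw":1,"dx":0,"dy":0,"dz":-0.01,"wx":0,"wy":0,"wz":0}]'
python3 -m jog '[{"claw":1,"dx":0,"dy":-0.03,"dz":0,"wx":0,"wy":0,"wz":0},{"claw":1,"dx":0,"dy":-0.04,"dz":0,"wx":0,"wy":0,"wz":0},{"claw":1,"dx":0,"dy":-0.04,"dz":0,"wx":0,"wy":0,"wz":0},{"claw":1,"dx":0.02,"dy":0,"dz":0,"wx":0,"wy":0,"wz":0},{"claw":1,"dx":0,"dy":0,"dz":0,"wx":0,"wy":0,"wz":0}]'
python3 -c "
from h import *
go([.4977,-.1949,.2643])
for n in ['scene','side']: cv2.imwrite('pics/%s6.png'%n,manip.snapshot(n))
a=cv2.imread('pics/scene6.png');b=cv2.imread('pics/side6.png')
f=lambda i:cv2.resize(i,None,fx=4,fy=4,interpolation=cv2.INTER_CUBIC)
a0=cv2.imread('pics/scene0.png');b0=cv2.imread('pics/side0.png')
r=lambda a,b:np.hstack([f(a[225:325,205:305]),f(b[215:315,260:360])])
cv2.imwrite('pics/c16.png',cv2.resize(np.vstack([r(a0,b0),r(a,b)]),(600,600)))"
```

```text
t: 27.55
ee_pos: [0.4974, -0.195, 0.4097]
tcp_rot: [[0.362, 0.932, 0.008], [0.932, -0.362, -0.004], [-0.0, 0.009, -1.0]]
ft_force: [0.3, -1.1, 0.6]
width: 0.0853
t: 28.05
ee_pos: [0.4016, -0.1353, 0.404]
tcp_rot: [[0.361, 0.933, 0.001], [0.933, -0.361, 0.0], [0.001, 0.001, -1.0]]
ft_force: [0.6, -0.4, 0.5]
width: 0.0856
t 28.05 ee [ 0.4016 -0.1353  0.404 ] toolframe d mm [-20.9 111.  139.8] y angle -21.15 z [ 9.e-04  2.e-04 -1.e+00] F [ 0.56 -0.41  0.49] M [-0.01  0.06 -0.  ] w 0.0856
```

View pics/c16.png

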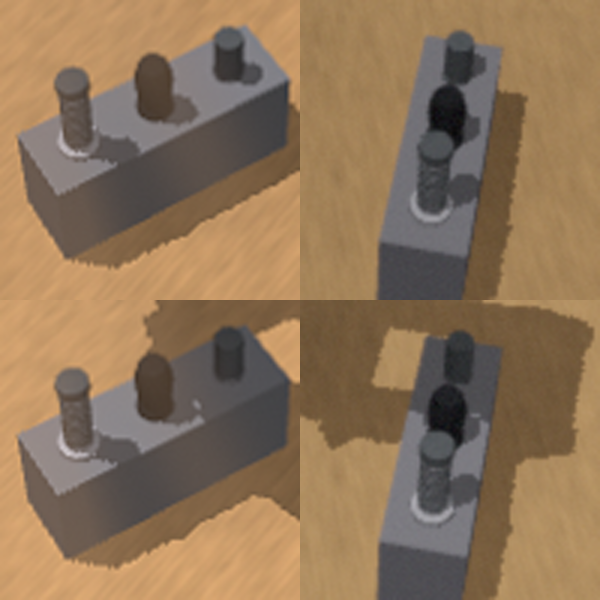

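The punch is back upright in its own hole, with its cap at the same place as before in both views (offset under a pixel), and the other two tools haven't moved. I'll hand it in.

```bash
python3 -c "
from h import *
print(manip.finish_job()); print(manip.observe()['t'])"
```

```text
the job is handed in; nothing more can be done
None
the job is handed in; nothing more can be done
```

The punch was tripped once in the square collar, lifted straight off, and put back upright in its own hole of the stand. I handed the job in at about 28 s of the 67 s allowed. No verdict was reported.

- **Trip:** the point met the plate at TCP z ≈ 0.304. The reaction rose to about 12 N net of the punch's weight. On the snap it fell to about 2.7 N, at roughly 9 mm of plunger travel. That is inferred from the force drop and the jump in TCP height, since the plunger itself can't be read.
- **Pressing limit:** force readings came only at the end of each move. The highest was about 12 N, against the 18 N limit.
- **Return:** the flange took load at the original grip height to within 1 mm, at about 7 N net. The closing scene and side pictures show the punch upright and within a pixel of its starting place. The drift and driver look unmoved, and the gripper is open and clear.
- **Disagreements along the way:**
  - Tip-to-bore measurements taken before the arm had settled were off by 1–2 mm. I corrected this before entering the bore.
  - The gripper opening read 16 mm on the 18 mm grip, with no sign of slip.

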